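# Tighten a water-line compression nut by one flat

## Task

Run the loose brass nut on the water-line fitting down finger-tight (clockwise from above) with the fingers, stopping when it goes snug so that the fingers do not force it any further. Then take the T-handle socket wrench, set it on the nut and tighten exactly one flat (a sixth of a turn) past finger-tight, and stand the wrench back upright on its round mat. Leave the salt shaker, glass and tea packet alone.

Things in the scene. Friction and masses are not known exactly. Their poses are not given: they have to be found in the camera images.
- fitting: Fixed brass compression fitting upright on a steel bracket plate (110 x 72 x 6 mm); a copper feed pipe leaves its side, reaching 44 mm to its +x and no higher than 30 mm. Origin: underside of the plate on the nut's vertical axis; z up. Below the nut the fitting is no wider than 35 mm down to 12 mm above the counter.
- nut: Hexagonal brass nut, 30 mm across flats, 20 mm tall, on the upright axis of the fitting. Origin: its centre, about 72 mm above the counter (top face 82 mm). z up; its y axis is normal to a pair of flats. It turns about z: clockwise from above (yaw falling) tightens it. It starts 0.6 to 1.3 rad loose, running almost freely (0.02 N m) until snug, at a yaw that differs each time and cannot be seen.
- nut_center (a point): Centre of the nut. Snug (finger-tight) is a hard stop up to about 0.5 N m; above that (plus 0.15 N m per rad/s) the nut yields, turns on steadily and stays where left. Turned back, it loosens freely. This point lies 72 mm above the fitting's origin when snug, 0.6 mm higher per radian still loose.
- ferrule_seat (a point): Point of the ferrule inside the nut. Only turning past finger-tight drives it down, 0.6 mm per rad (0.63 mm for one flat), too little for the noisy poses to show. Its copper tube stub, 10 mm thick, stands about 10 mm above the nut's top face.
- wrench: Loose T-handle socket wrench, 0.25 kg, 86 mm tall, upright on the mat. Origin: centre of the socket mouth's underside; z up. Hexagonal hole 32 mm across flats (7 degrees of play either way on the nut), flared to 38 mm over its lowest 4.5 mm, flats normal to the wrench's y axis and at 60 degrees to it; it takes 18 mm of nut, then a shoulder rests on the nut's top (mouth 64 mm above counter).
- wrench_bar (a point): Middle of the orange T bar, 78 mm above the wrench's mouth. The bar runs along the wrench's x axis: 84 mm long, 14 mm thick (across y), 16 mm tall; grip it across y, at the middle. Below it a 13 mm shaft leads to the socket, 51 mm over its corners and 37 mm tall.
- tool_mat: Fixed round blue and black rubber mat, 100 mm across, 4 mm thick, on which the wrench stands. Origin: centre of its underside.
- salt: Salt shaker, 44 mm across, 90 mm tall, standing; leave alone. Origin: centre of its underside.
- glass: Clear tumbler, 80 mm across, 91 mm tall, standing; leave alone. Origin: centre of its underside.
- tea_packet: Green tea packet, 46 x 59 x 100 mm, standing; leave alone. Origin: centre of its underside.

How it is judged:
By the outcome, as a careful person would: the job done as asked, in the order asked, and still so for the second after the job is handed in, with the robot touching nothing.
It also fails if it takes over 72 s, if anything falls off the work surface, if the arm or the gripper's body presses on something with over 40 N, if the wrist force passes 120 N, or if a joint passes its speed limit or range.

## Robot

A 6-joint arm with a two-finger parallel gripper is mounted at the origin on a cart in front of the work surface, level with it; the furniture and walls round the work are solid. World frame = base frame: x ahead of the robot, y to its left, z up, the work surface at z = 0. Lengths are in mm, angles in rad, forces in N, time in s.
With the tool pointing down it reaches from about 350 to 975 mm from the base axis. Payload 7.1 kg.
Tool frame: the origin (TCP) lies at the very end of the fingers, on their centre line; the grasp point (between the pads) lies 19 mm behind it; z points along the fingers, x is the direction in which the jaws open and shut, and the axes are right-handed (so a half turn about z gives the same grasp; the last joint's range is limited). The gripper opens to 88 mm and grips with 3 to 60 N. Pads are 20 mm wide; open, the fingers measure 115 mm over their backs; the gripper's body (75 mm by 178 mm) begins 61 mm behind the grasp point.
Start: joints at [-1.173, 0.423, 1.63, -0, 1.089, -0.019], TCP at [253.038, -571.469, 190.875] pointing down, gripper open.
Joint ranges: [-3, 3], [-0.9, 2.11], [0.09, 2.58], [-1.31, 4.45], [0.11, 2.69], [-2.54, 2.54]. Speed limits (rad/s): [2.39, 2.39, 3.01, 3.14, 3.14, 3.14].

## Interface

Orientations are given as a rotation vector (axis times angle).
In Python, from workcell import * gives the robot as it stands.
- The arm moves only by the tool arm_command, never from a script. Its argument "increments" is a list of rows, each a list of 2 entries, a list of its own where there are three numbers: the shift along the tool's x, y, z in cm, then the turn about the tool's z in degrees. In form: [[[dx, dy, dz], turn], ...]. A call has 1 to 20 rows; each row shifts and turns the pose as measured when the row begins, along the tool's axes as they then stand; what a row does not reach is not made up. A row lasts 1/10 s, in which the tool goes at most 50 mm and 8.59 degrees, less where a joint would pass 70% of its speed; a pose out of reach is approached as far as the arm can. A call is refused whole if a number of a shift passes 5 or a number of a turn 8.59, either way. A call with a gripper value outside its range is refused whole. "gripper" is the opening, from 0 (shut) to 1 (fully open), set as the call begins (left out, the last holds). The fingers move at their own pace and stop on an object; the grip force is fixed at half the most. Time passes only in rows, so rows that do not move let the fingers close. It gives the time, the measured TCP pose, the force and the opening at its end, in the units of the state.
- get_obs(): the state, without advancing time (a new reading comes with each control period).
- get_image(name): name is "scene" or "side" or "wrist"; returns the picture (480x640x3 uint8, red, green, blue); there is no depth.
- camera_params(name): a dict with "K" (3x3 intrinsics, pixels), "k1" (the pictures are not rectified: a ray, as slopes to the right and down, at radius r is drawn at 1 + k1 r^2 times it, then the intrinsics apply), "rvec" (rotation vector, rad) and "tvec" (3), from world to camera coordinates, as OpenCV has them; the wrist camera has in their place "T_tool_cam" (4x4, takes a point from camera to tool coordinates, whose origin is the TCP and whose axes are the tool frame's). Camera axes: x right, y down, z forward; pixel columns grow to the right and rows downward; lengths in mm; the calibration is good to about 2 mm. A picture is of the moment at which its call begins: read the wrist's pose just before it. camera_params takes no time and is no camera call.
- close_job(): hands the job in, once; it reports no verdict.
The state is a dict: "t": time; "qpos": joint angles; "qvel": joint speeds; "joint_torque": joint torques, N m; "ee_pos": TCP position; "orientation": TCP orientation; "ft_force": force on the tool from outside, world axes, zero at the start; "moment": the same for the moment, N m; "width": finger opening in mm.
Only numpy, scipy, OpenCV 4.12 (cv2) and the standard library are available. Lean on these libraries where they do the work, as an engineer would, in place of code of your own. Each camera call takes 0.05 s, during which the arm holds its last target.

## Working session

There is one attempt and no reset: what is moved stays moved. The work goes in short steps, Python scripts to look and compute and a tool call to move; the robot and the scene stay as the last step left them, time stands still between calls to the robot, and variables do not carry over. Pictures are saved under pics/ and viewed, and the job is handed in when it is done.

Besides the shell and the picture viewer there is one more tool, called after "Emit:" as name(argument=value, ...), one argument or row to a line, values as JSON. arm_command: Moves the arm, as the interface text tells. Its arguments: {"type":"object","properties":{"increments":{"type":"array","items":{"type":"array"}},"gripper":{"type":"number"}},"required":["increments"]}

```bash
mkdir -p pics; ls
python3 - <<'E'
from workcell import *
import cv2
print(get_obs())
for n in ["scene","side","wrist"]:
    print(n,camera_params(n))
    cv2.imwrite(f"pics/{n}0.png",get_image(n)[:,:,::-1])
E
```

```text
pics
{'t': 0.0, 'qpos': array([-1.17302936e+00,  4.23857356e-01,  1.63067460e+00,  2.95950067e-06,
        1.08858779e+00, -1.90246511e-02]), 'qvel': array([-5.93283750e-04, -6.51430558e-04, -1.57865057e-03, -7.30482727e-04,
        1.23003508e-04,  6.65612792e-05]), 'joint_torque': array([-1.66329417e-03, -5.44618070e+01, -2.73666072e+01,  6.42539305e-02,
        2.27439415e-02, -1.36719823e-04]), 'ee_pos': array([ 252.79713457, -570.94068722,  190.09746881]), 'orientation': array([-2.63225207e+00,  1.71331561e+00,  1.98228845e-03]), 'ft_force': array([-0.52862446, -0.4515021 , -0.38079503]), 'moment': array([-0.01071977, -0.05466755,  0.05168579]), 'width': 87.69464377015053}
scene {'K': array([[609.3961801 ,   0.        , 312.14945999],
       [  0.        , 609.3961801 , 234.28919437],
       [  0.        ,   0.        ,   1.        ]]), 'k1': -0.16567083725451248, 'rvec': array([ 0.69715413, -2.44301535,  1.3863413 ]), 'tvec': array([474.11232688, 187.61126761, 901.93865196])}
side {'K': array([[447.42116515,   0.        , 318.99336709],
       [  0.        , 447.42116515, 231.77169678],
       [  0.        ,   0.        ,   1.        ]]), 'k1': -0.05596351688701497, 'rvec': array([-0.03009702,  2.84022691, -1.32448703]), 'tvec': array([ 510.14224405,   48.15538463, 1099.73093741])}
wrist {'K': array([[428.04601214,   0.        , 324.88281777],
       [  0.        , 428.04601214, 234.9538579 ],
       [  0.        ,   0.        ,   1.        ]]), 'k1': -0.03895231225747242, 'T_tool_cam': array([[ 9.99999165e-01,  7.65653782e-05,  1.28967350e-03,
        -4.17145254e-01],
       [-4.23025343e-04,  9.62618489e-01,  2.70860603e-01,
        -7.35950156e+01],
       [-1.22072501e-03, -2.70860923e-01,  9.62617718e-01,
        -1.94464985e+02],
       [ 0.00000000e+00,  0.00000000e+00,  0.00000000e+00,
         1.00000000e+00]])}
```

View pics/scene0.png

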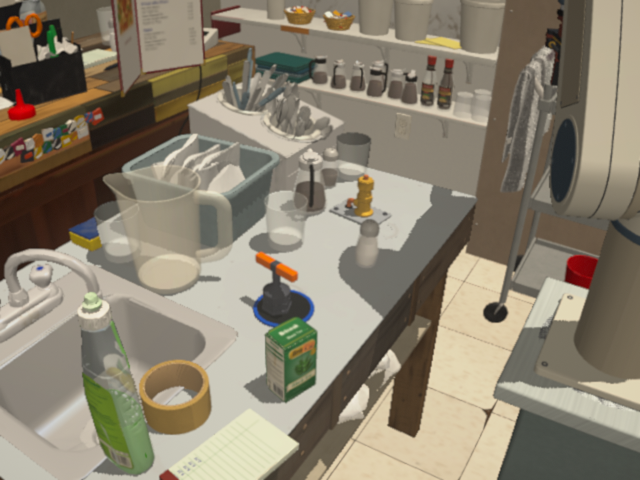

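View pics/side0.png

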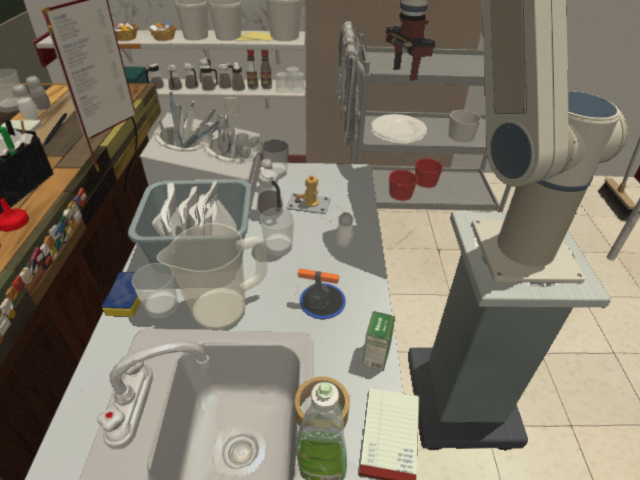

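View pics/wrist0.png

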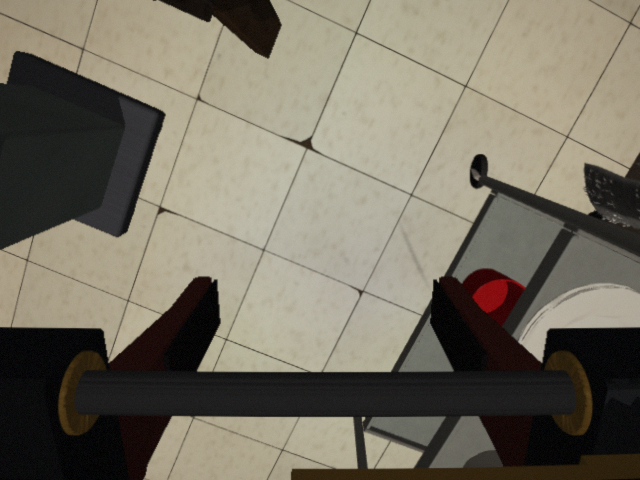

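The scene picture shows the fitting with the brass nut near (365,185), the wrench's orange bar at (277,266) on the blue mat at (283,307), the tea packet at (290,360), the salt at (368,243) and the glass at (287,222). The side picture shows the nut at (312,185), bar at (318,275) and mat at (322,300). The wrist sees only the floor.

```bash
cat > h.py <<'E'
import numpy as np, cv2
from scipy.spatial.transform import Rotation as R
from workcell import *
def ray(name,uv,pose=None):
    P=camera_params(name);K=P['K'];k=P['k1']
    d=np.array([(uv[0]-K[0,2])/K[0,0],(uv[1]-K[1,2])/K[1,1]])
    s=d.copy()
    for _ in range(30): s=d/(1+k*(s@s))
    v=np.array([s[0],s[1],1.0])
    if name!='wrist':
        Rm=R.from_rotvec(P['rvec']).as_matrix(); return -Rm.T@P['tvec'],Rm.T@v
    T=P['T_tool_cam'];Rt=R.from_rotvec(pose[1]).as_matrix()
    return pose[0]+Rt@T[:3,3],Rt@(T[:3,:3]@v)
def onz(name,uv,z,pose=None):
    c,d=ray(name,uv,pose); return c+d*(z-c[2])/d[2]
def tri(rs):
    A=0;b=0
    for c,d in rs:
        d=d/np.linalg.norm(d);M=np.eye(3)-np.outer(d,d);A=A+M;b=b+M@c
    return np.linalg.solve(A,b)
def proj(name,X,pose=None):
    P=camera_params(name);K=P['K'];k=P['k1'];X=np.asarray(X,float)
    if name!='wrist': p=R.from_rotvec(P['rvec']).apply(X)+P['tvec']
    else:
        T=P['T_tool_cam'];q=R.from_rotvec(pose[1]).inv().apply(X-pose[0]);p=T[:3,:3].T@(q-T[:3,3])
    s=p[:2]/p[2];s=s*(1+k*s@s);return s*K[0,0]+K[:2,2]
def wrist(fn):
    o=get_obs();pose=(o['ee_pos'],o['orientation']);im=get_image('wrist')[:,:,::-1].copy()
    cv2.imwrite(f'pics/{fn}.png',im);np.save(f'pics/{fn}.npy',np.array(pose));return im,pose
E
python3 - <<'E'
from h import *
res={}
for n in ['scene','side']:
    im=cv2.imread(f'pics/{n}0.png');h=cv2.cvtColor(im,cv2.COLOR_BGR2HSV)
    def m(lo,hi,roi):
        k=cv2.inRange(h,np.array(lo),np.array(hi));z=np.zeros_like(k);x0,y0,x1,y1=roi;z[y0:y1,x0:x1]=k[y0:y1,x0:x1];return z
    R0={'scene':dict(bar=(245,245,310,290),mat=(240,280,330,335),nut=(340,165,395,225)),'side':dict(bar=(290,260,350,290),mat=(290,270,355,325),nut=(290,165,335,215))}[n]
    for k,lo,hi in [('bar',(3,180,120),(18,255,255)),('mat',(105,130,60),(125,255,255)),('nut',(14,110,80),(30,255,255))]:
        mm=m(lo,hi,R0[k]);ys,xs=np.nonzero(mm)
        print(n,k,len(xs),xs.mean(),ys.mean(),xs.min(),xs.max(),ys.min(),ys.max())
        if k=='mat': print(cv2.fitEllipse(np.stack([xs,ys],1).astype(np.float32)))
        if k=='bar': print(cv2.minAreaRect(np.stack([xs,ys],1).astype(np.float32)))
    x0,y0,x1,y1=dict(scene=(320,160,400,240),side=(270,160,350,220))[n]
    cv2.imwrite(f'pics/{n}_nut.png',cv2.resize(im[y0:y1,x0:x1],None,fx=7,fy=7,interpolation=cv2.INTER_CUBIC))
E
```

```text
scene bar 354 277.045197740113 266.6271186440678 257 296 252 280
((276.0615539550781, 266.3923034667969), (45.396705627441406, 10.294882774353027), 29.744882583618164)
scene mat 246 283.1016260162602 311.2357723577236 254 313 291 326
((283.1640625, 307.77386474609375), (35.09917449951172, 56.75799560546875), 89.36090087890625)
scene nut 573 363.89703315881326 197.12565445026178 353 373 176 216
side bar 116 318.07758620689657 274.01724137931035 299 337 270 278
((318.0675964355469, 274.0946044921875), (38.63376235961914, 3.7811765670776367), 9.462322235107422)
side mat 156 324.3974358974359 307.3525641025641 300 344 284 317
((322.15264892578125, 300.40386962890625), (32.611454010009766, 42.77851867675781), 91.48045349121094)
side nut 301 310.69435215946845 192.04983388704318 303 317 177 205
```

Run:
```python
import cv2,numpy as np
a=cv2.imread('pics/scene_nut.png');b=cv2.imread('pics/side_nut.png')
a=cv2.resize(a,(400,400));b=cv2.resize(b,(400,300))
c=np.zeros((400,800,3),np.uint8);c[:,:400]=a;c[:300,400:]=b
cv2.imwrite('pics/nutpair.png',c)
```

```text
(no output)
```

View pics/nutpair.png

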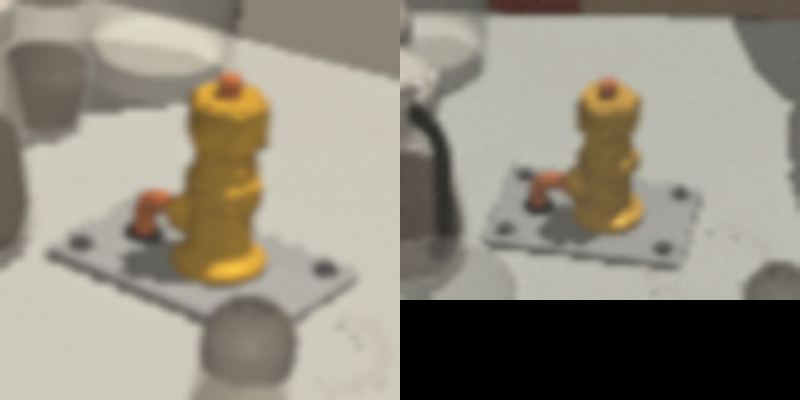

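The left crop (scene) shows the nut's top face at about pixel (366,180) and its copper stub at (366,177). The right crop (side) shows the top face at about (311.6,179), and the salt stands just in front of the plate.

Run:
```python
from h import *
np.set_printoptions(precision=1,suppress=True)
print('nut',tri([ray('scene',(366,180)),ray('side',(311.6,179))]),onz('scene',(366,180),82),onz('side',(311.6,179),82))
print('mat',onz('scene',(283.2,307.8),4),onz('side',(322.2,300.4),4))
print('bar',tri([ray('scene',(277,266.6)),ray('side',(318,274))]),onz('scene',(277,266.6),85),onz('side',(318,274),85))
# bar ends
print('ends',onz('scene',(257,256),85),onz('scene',(296,275),85),onz('side',(299,271.5),85),onz('side',(338,277),85))
# plate corners scene crop5x: (47,252),(358,275),(240,325?) ; side crop (485,243),(680,268),(703,200)
for n,u in [('scene',(320+47/5,160+250/5)),('scene',(320+357/5,160+275/5)),('side',(270+85/5,160+243/5)),('side',(270+280/5,160+267/5)),('side',(270+303/5,160+199/5))]: print(n,onz(n,u,6))
for nm,a,b in [('salt base',(367,262),(345,244)),('glass base',(287,244),(277,248)),('tea top',(291,336),(380,325))]:
  z=0 if nm!='tea top' else 100
  print(nm,onz('scene',a,z),onz('side',b,z))
```

```text
nut [ 533.8 -172.4   83.8] [ 534.6 -172.8   82. ] [ 533.6 -177.5   82. ]
mat [501.7 177.9   4. ] [500.9 176.    4. ]
bar [511.4 177.8  83.4] [509.3 183.1  85. ] [511.  176.6  85. ]
ends [552.7 175.6  85. ] [472.4 186.2  85. ] [550.  170.5  85. ] [470.4 183.9  85. ]
scene [ 600.4 -145.1    6. ]
scene [ 482.7 -197.3    6. ]
side [ 598.9 -146.     6. ]
side [ 493.4 -128.3    6. ]
side [ 480.8 -190.6    6. ]
salt base [450.1 -21.7   0. ] [445.9 -13.4   0. ]
glass base [606.6   6.2   0. ] [613.1   6.6   0. ]
tea top [392.8 323.5 100. ] [398.6 315.5 100. ]
```

Emit:
arm_command(
  increments=[
    [[-2.5,-4.2,0],0],
    [[-2.5,-4.2,0],0],
    [[-2.5,-4.2,0],0],
    [[-2.5,-4.2,0],0],
    [[-2.5,-4.2,0],0],
    [[-2.5,-4.2,0],0],
    [[-2.5,-4.2,0],0],
    [[-2.5,-4.2,0],0],
    [[-2.0,-3.5,0],0],
    [[0,0,0],-8],
    [[0,0,0],-8],
    [[0,0,0],-8],
    [[0,0,0],-8],
    [[0,0,0],-8],
    [[0,0,0],-8],
    [[0,0,0],-8],
    [[0,0,0],-8],
    [[0,0,0],-8],
    [[0,0,0],0],
  ],
)

```text
t: 2.05
ee_pos: [509.2, -206.5, 186.1]
orientation: [-3.129, -0.238, 0.007]
ft_force: [-0.5, -1.1, 0.2]
width: 87.6
```

```bash
cat >> h.py <<'E'
def goto(X,th=None):
    o=get_obs();Rm=R.from_rotvec(o['orientation']).as_matrix()
    d=Rm.T@(np.asarray(X,float)-o['ee_pos'])/10
    t=np.degrees(np.arctan2(Rm[1,0],Rm[0,0]))
    np.set_printoptions(precision=2,suppress=True)
    print('tcp',o['ee_pos'],'theta %.2f'%t,'shift cm',d,'F',o['ft_force'],'M',o['moment'],'w %.2f'%o['width'],'t %.2f'%o['t'],'q6 %.2f'%o['qpos'][5],'zaxis',Rm[:,2])
    if th is not None: print('turn %.2f'%(-(th-t)))
E
python3 - <<'E'
from h import *
goto([534,-174,150])
wrist('w1')
E
```

```text
tcp [ 509.2  -206.45  186.13] theta 8.71 shift cm [ 2.96 -2.82  3.61] F [-0.49 -1.11  0.18] M [-0.06 -0.13  0.01] w 87.61 t 2.05 q6 -0.56 zaxis [-0.  0. -1.]
```

View pics/w1.png

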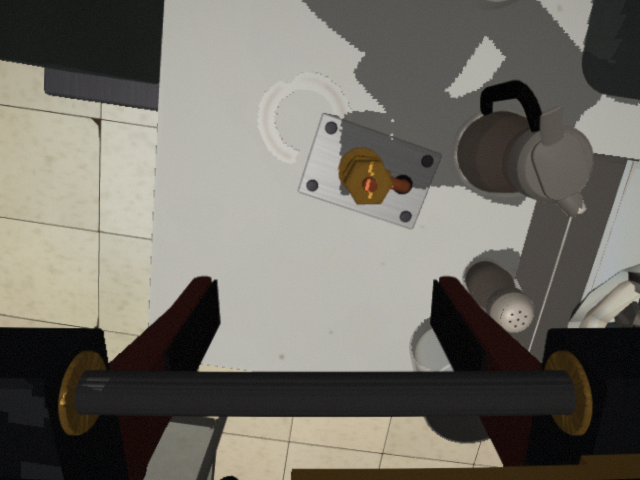

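The wrist view shows the nut at (370,185), the pipe leaving to its right at (402,185), and a coffee pot and a small shaker to the right, at about (520,150) and (490,280).

Run:
```python
from h import *
np.set_printoptions(precision=1,suppress=True)
a=np.load('pics/w1.npy');p=(a[0],a[1])
for n,u,z in [('nut',(370,186),82),('stub',(370,185),92),('pot base',(455,150),0),('pot handle',(485,105),120),('pot spout',(570,210),120),('shaker',(470,280),0),('plate',(322,114),6),('pl2',(441,152),6),('pl3',(413,229),6),('pl4',(299,191),6)]:
    print(n,onz('wrist',u,z,p))
im=cv2.imread('pics/w1.png');cv2.imwrite('pics/w1n.png',cv2.resize(im[130:240,310:450],None,fx=5,fy=5,interpolation=cv2.INTER_CUBIC))
# two-view pot top
print(tri([ray('scene',(311,160)),ray('side',(268,165))]))
goto([534,-174,150])
```

```text
nut [ 535.7 -176.    82. ]
stub [ 534.3 -173.9   92. ]
pot base [ 614.1 -144.7    0. ]
pot handle [ 589.2 -112.9  120. ]
pot spout [ 658.3 -165.9  120. ]
shaker [ 656.7 -261.7    0. ]
plate [ 494.2 -132.6    6. ]
pl2 [ 600.7 -148.1    6. ]
pl3 [ 590.8 -219.4    6. ]
pl4 [ 483.9 -200.7    6. ]
[ 647.7 -157.5  117.7]
tcp [ 509.18 -206.41  186.11] theta 8.48 shift cm [ 2.95 -2.83  3.61] F [ 0.46  0.54 -0.16] M [-0.   -0.05 -0.05] w 87.86 t 2.10 q6 -0.56 zaxis [-0.01  0.   -1.  ]
```

View pics/w1n.png

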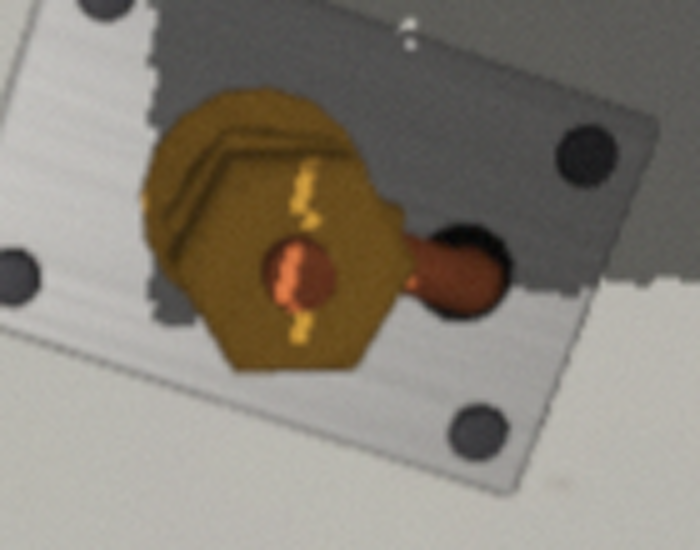

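The close-up shows one flat of the hexagon parallel to the image's horizontal (edge from (237,370) to (353,368)), so a pair of flats is normal to θ ≈ 39° mod 60. I'll use the grip at θ ≈ -21°, which turns away from the coffee pot.

Emit:
arm_command(
  increments=[
    [[1.5,-1.45,1.0],0],
    [[1.55,-1.45,1.0],0],
    [[0,0,0.7],7.5],
    [[0,0,0],7.5],
    [[0,0,0],7.5],
    [[0,0,0],7.0],
    [[0,0,0],0],
  ],
)

```text
t: 2.8
ee_pos: [535.7, -171.8, 157.3]
orientation: [-3.072, 0.648, 0.01]
ft_force: [0.1, -0.4, -0.8]
width: 87.8
```

Run:
```python
from h import *
im,p=wrist('w2')
goto([535,-175,150],-20.5)
for z,X in [(82,[535,-175,82])]: print(proj('wrist',X,p))
cv2.imwrite('pics/w2n.png',cv2.resize(im[150:330,200:440],None,fx=3.3,fy=3.3,interpolation=cv2.INTER_CUBIC))
```

```text
tcp [ 535.71 -171.82  157.34] theta -23.61 shift cm [0.07 0.32 0.73] F [-0.67 -0.07 -0.17] M [-0.07 -0.02 -0.  ] w 87.63 t 2.85 q6 0.08 zaxis [-0.01  0.   -1.  ]
turn -3.11
[327.16 236.6 ]
```

View pics/w2n.png

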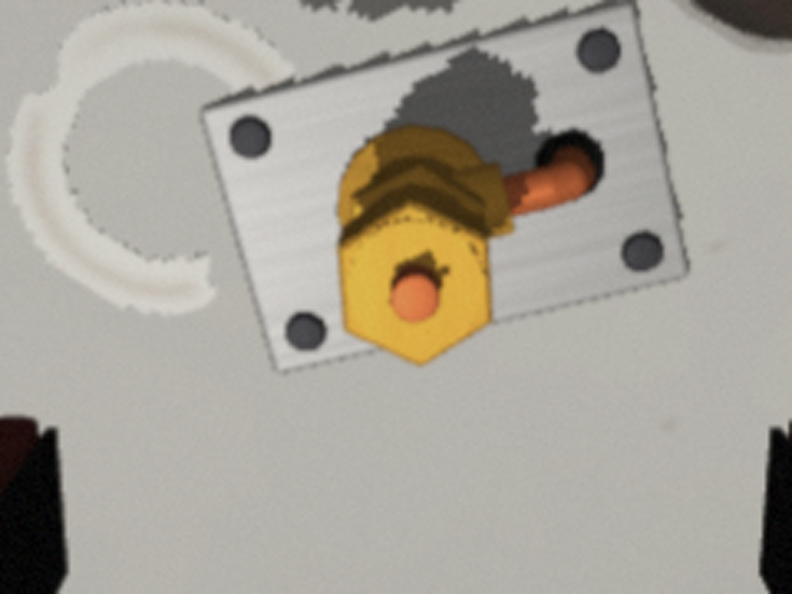

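The nut is centred at about (326,235) in the full picture; its side flats lean about 3°, so θ = -20.5 fits. Descending with the fingers open.

Emit:
arm_command(
  increments=[
    [[0,0.24,0],-3],
    [[0,0,2.5],0],
    [[0,0,2.5],0],
    [[0,0,2.5],0],
    [[0,0,1.5],0],
    [[0,0,0],0],
  ],
)

```text
t: 3.45
ee_pos: [535.8, -174.6, 66.0]
orientation: [-3.093, 0.544, 0.004]
ft_force: [0.4, 0.5, -0.1]
width: 88.0
```

Run:
```python
from h import *
goto([534.7,-174,61],-20.5)
```

```text
tcp [ 535.83 -174.65   65.97] theta -19.94 shift cm [-0.13 -0.02  0.5 ] F [ 0.37  0.51 -0.08] M [-0.03 -0.04  0.05] w 88.04 t 3.45 q6 0.01 zaxis [-0.  0. -1.]
turn 0.56
```

Emit:
arm_command(
  increments=[
    [[-0.1,0,0.5],0.5],
    [[0,0,0],0],
  ],
)

```text
t: 3.65
ee_pos: [535.2, -174.5, 61.4]
orientation: [-3.09, 0.556, 0.003]
ft_force: [0.6, 0.3, 0.1]
width: 87.3
```

Emit:
arm_command(
  increments=[
    [[0,0,0],0],
    [[0,0,0],0],
    [[0,0,0],0],
    [[0,0,0],0],
    [[0,0,0],0],
    [[0,0,0],0],
    [[0,0,0],0],
    [[0,0,0],0],
  ],
  gripper=0.0,
)

```text
t: 4.45
ee_pos: [537.3, -175.2, 64.6]
orientation: [-3.091, 0.555, -0.006]
ft_force: [0.2, -0.3, 0.9]
width: 27.9
```

Run:
```python
from h import *
goto([534.7,-174,61],-20.5)
```

```text
tcp [ 537.33 -175.21   64.55] theta -20.37 shift cm [-0.29 -0.02  0.35] F [ 0.19 -0.32  0.94] M [-0.05 -0.06 -0.01] w 27.94 t 4.45 q6 0.02 zaxis [ 0.  0. -1.]
turn 0.13
```

Emit:
arm_command(
  increments=[
    [[0,0,0],0],
    [[0,0,0],0],
  ],
)

```text
t: 4.65
ee_pos: [537.3, -175.2, 64.5]
orientation: [-3.091, 0.555, -0.005]
ft_force: [-0.7, -0.4, -0.8]
width: 11.5
```

Run:
```python
from h import *
goto([534.7,-174,61],-20.5)
im,p=wrist('w3')
goto([534.7,-174,61],-20.5)
```

```text
tcp [ 537.26 -175.17   64.49] theta -20.37 shift cm [-0.28 -0.02  0.35] F [-0.66 -0.4  -0.8 ] M [-0.04 -0.02 -0.05] w 11.49 t 4.65 q6 0.02 zaxis [ 0.  0. -1.]
turn 0.13
tcp [ 537.24 -175.2    64.43] theta -20.37 shift cm [-0.28 -0.02  0.34] F [-0.11 -0.35  0.17] M [-0.06 -0.11 -0.03] w 7.54 t 4.70 q6 0.02 zaxis [ 0.  0. -1.]
turn 0.13
```

View pics/w3.png

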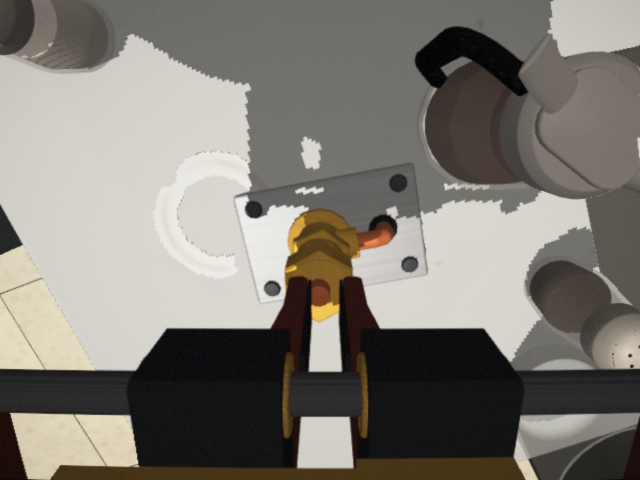

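The picture shows the fingers closing to a few mm apart at (300..350, 280..330), drawn over the nut. I'll check where the tips project compared with the nut.

Run:
```python
from h import *
a=np.load('pics/w3.npy');p=(a[0],a[1])
Rm=R.from_rotvec(p[1]).as_matrix()
for q in [(0,0,0),(0,0,-10),(0,0,-17),(0,0,-19),(0,0,-30),(0,10,0),(0,-10,0)]: print(q,p[0]+Rm@np.array(q,float),proj('wrist',p[0]+Rm@np.array(q,float),p))
for z in(62,82,92): print(z,proj('wrist',np.array([534.7,-174,z]),p))
print(np.array(onz('wrist',(320,287),82,p)))
im=cv2.imread('pics/w3.png')
cv2.imwrite('pics/w3n.png',cv2.resize(im[190:350,220:420],None,fx=3.7,fy=3.7,interpolation=cv2.INTER_CUBIC))
for n in['scene','side']:
    cv2.imwrite(f'pics/{n}1.png',get_image(n)[:,:,::-1])
a=cv2.imread('pics/scene1.png')[120:240,300:420];b=cv2.imread('pics/side1.png')[110:230,250:370]
cv2.imwrite('pics/pair1.png',cv2.resize(np.hstack([a,b]),None,fx=3.3,fy=3.3,interpolation=cv2.INTER_CUBIC))
goto([534.7,-174,61],-20.5)
```

```text
(0, 0, 0) [ 537.26324993 -175.16872385   64.48517361] [325.8625093  273.00247663]
(0, 0, -10) [ 537.2280264  -175.16940551   74.48511155] [325.93377738 280.73291317]
(0, 0, -17) [ 537.20336993 -175.16988268   81.48506811] [325.98790787 286.60560297]
(0, 0, -19) [ 537.19632522 -175.17001901   83.4850557 ] [326.00407671 288.35997736]
(0, 0, -30) [ 537.15757934 -175.17076883   94.48498743] [326.09918298 298.68115565]
(0, 10, 0) [ 533.78268263 -184.54344971   64.4722747 ] [325.8407663  292.09767288]
(0, -10, 0) [ 540.74381722 -165.793998     64.49807251] [325.88468526 253.38146667]
62 [320.0933834  270.81331331]
82 [319.80711107 286.58985413]
92 [319.64143381 295.73148547]
[ 534.71151555 -174.21400268   82.        ]
tcp [ 537.27 -175.19   64.46] theta -20.37 shift cm [-0.28 -0.02  0.34] F [ 1.03 -0.11 -0.24] M [-0.02 -0.04  0.02] w 1.13 t 4.80 q6 0.02 zaxis [ 0.  0. -1.]
turn 0.13
```

View pics/w3n.png

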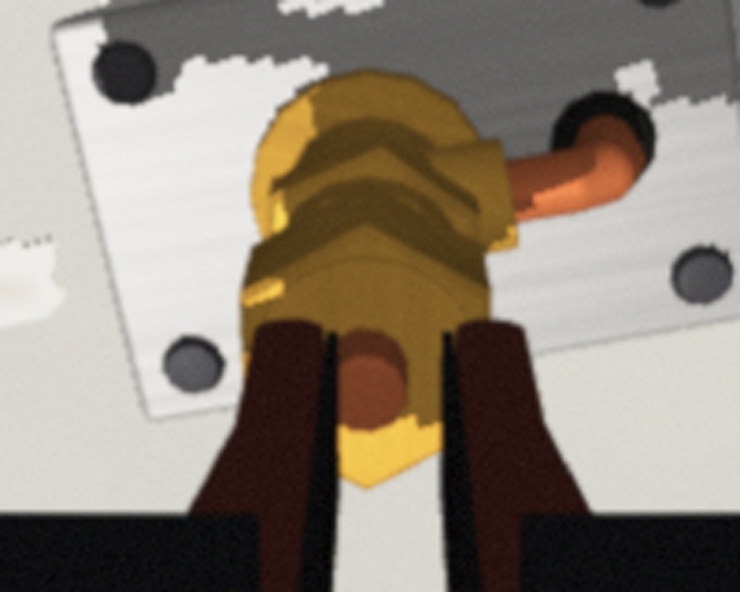

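View pics/pair1.png

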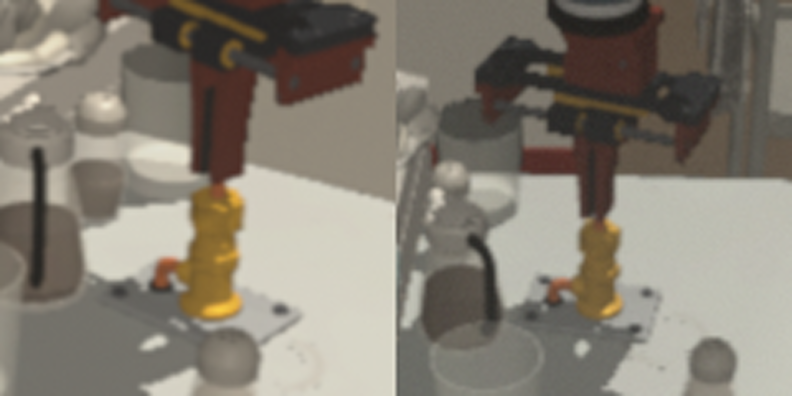

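Run:
```python
from h import *
o=get_obs();print(o['ee_pos'],o['width'])
a=cv2.imread('pics/scene1.png')[160:220,345:395];b=cv2.imread('pics/side1.png')[160:220,290:340]
cv2.imwrite('pics/pair2.png',cv2.resize(np.hstack([a,b]),None,fx=8,fy=8,interpolation=cv2.INTER_NEAREST))
for z in (62,64.5,82,92): print(z,proj('scene',[534.7,-174,z]),proj('side',[534.7,-174,z]))
```

```text
[ 537.27335951 -175.18659339   64.45875973] 1.1279933261270214
62 [365.61280988 188.66297612] [311.11163752 186.01520798]
64.5 [365.69184651 187.55920526] [311.11522126 185.23632775]
82 [366.24786581 179.77208428] [311.14065304 179.72622235]
92 [366.56774527 175.27436462] [311.15546207 176.5314084 ]
```

View pics/pair2.png

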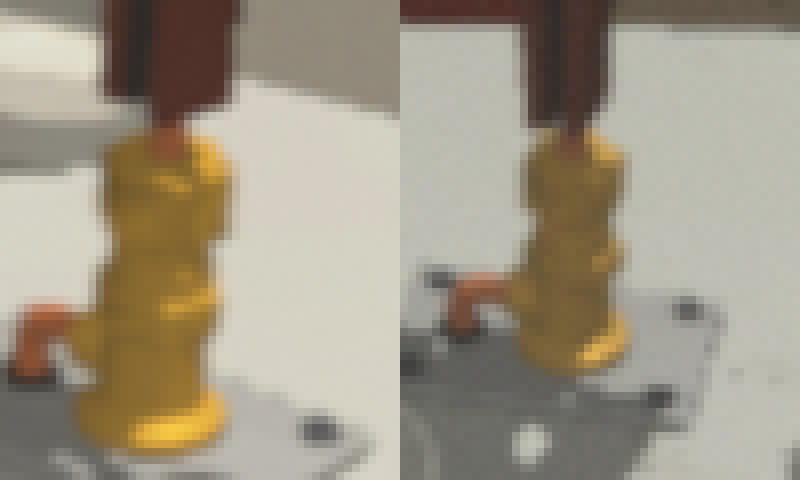

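The pair shows the fingertips ending just above the copper stub (scene rows ~172 to 174, which is z ≈ 92 to 95), while the readout says 64.5. I'll check the camera height from the plate's known size in the wrist pictures.

Run:
```python
from h import *
def est(fn,px):
    a=np.load(f'pics/{fn}.npy');p=(a[0],a[1])
    # plate corners order TL,TR,BR,BL
    P=camera_params('wrist');obj=np.array([(-55,36,0),(55,36,0),(55,-36,0),(-55,-36,0)],float)
    n=[]
    for u in px:
        c,d=ray('wrist',u,(np.zeros(3),np.zeros(3)));T=P['T_tool_cam'];v=T[:3,:3].T@d;n.append(v[:2]/v[2])
    ok,rv,tv=cv2.solvePnP(obj,np.array(n),np.eye(3),None)
    Rm=R.from_rotvec(rv[:,0]).as_matrix();c=-Rm.T@tv[:,0]
    T=P['T_tool_cam'];tcp_cam=-T[:3,:3].T@T[:3,3];t=Rm.T@(tcp_cam-tv[:,0])
    zt=Rm.T@T[:3,:3].T@np.array([0,0,1.]) 
    print(fn,'tcp in plate frame, z above counter',t+[0,0,6],'tool z',zt,'reported',p[0])
    for s in (0,25,30):
        q=(p[0]+[0,0,s],p[1]);X=[onz('wrist',u,6,q) for u in px];print(s,[np.round(np.linalg.norm(X[i]-X[(i+1)%4]),1) for i in range(4)],np.mean(X,0).round(1))
est('w1',[(322,114),(441,152),(413,229),(299,191)])
est('w2',[(200+203/3.3,150+106/3.3),(200+632/3.3,150+2/3.3),(200+687/3.3,150+272/3.3),(200+280/3.3,150+371/3.3)])
est('w3',[(234.5,196),(413,164),(427,271),(220+152/3.7,190+418/3.7)])
```

```text
w1 tcp in plate frame, z above counter [  1.15503286 -42.24993915 196.74952034] tool z [-0.16013924  0.04074323 -0.98625322] reported [ 509.19705094 -206.45363156  186.13448878]
0 [np.float64(107.6), np.float64(71.9), np.float64(108.5), np.float64(68.9)] [ 542.5 -175.4    6. ]
25 [np.float64(114.8), np.float64(76.7), np.float64(115.7), np.float64(73.5)] [ 545.5 -178.1    6. ]
30 [np.float64(116.3), np.float64(77.7), np.float64(117.1), np.float64(74.4)] [ 546.1 -178.7    6. ]
w2 tcp in plate frame, z above counter [-12.55268181   4.28317862 165.005229  ] tool z [ 2.45216731e-02  5.46308897e-04 -9.99699149e-01] reported [ 535.74989859 -171.81276424  157.34880978]
0 [np.float64(107.6), np.float64(69.6), np.float64(107.5), np.float64(71.2)] [ 542.9 -175.4    6. ]
25 [np.float64(115.4), np.float64(74.6), np.float64(115.3), np.float64(76.3)] [ 541.2 -180.5    6. ]
30 [np.float64(117.0), np.float64(75.7), np.float64(116.8), np.float64(77.3)] [ 540.8 -181.6    6. ]
w3 tcp in plate frame, z above counter [-8.58657206  1.95879093 70.01783157] tool z [ 0.04778421 -0.02365826 -0.99857747] reported [ 537.26324993 -175.16872385   64.48517361]
0 [np.float64(107.8), np.float64(68.2), np.float64(107.7), np.float64(71.0)] [ 542.8 -174.7    6. ]
25 [np.float64(118.4), np.float64(75.0), np.float64(118.4), np.float64(78.0)] [ 541.  -181.6    6. ]
30 [np.float64(120.5), np.float64(76.3), np.float64(120.5), np.float64(79.4)] [ 540.6 -182.9    6. ]
```

The plate's size puts the reported height within about 7 mm, yet both fixed cameras and the free closing to 1 mm show the fingers end above the stub (z ≈ 95). The real fingertips are therefore about 28 mm behind the reported TCP. I'll reopen, re-centre 2.8 mm and go lower in steps.

Emit:
arm_command(
  increments=[
    [[0,0,-0.5],0],
    [[0,0,0],0],
    [[-0.28,0,0],0],
    [[0,0,0],0],
    [[0,0,0],0],
    [[0,0,0],0],
    [[0,0,0],0],
    [[0,0,0],0],
    [[0,0,1.0],0],
    [[0,0,1.0],0],
    [[0,0,0],0],
  ],
  gripper=0.8,
)

```text
t: 5.9
ee_pos: [534.4, -174.1, 48.2]
orientation: [-3.091, 0.555, -0.006]
ft_force: [-0.4, 0.3, 0.5]
width: 70.2
```

```bash
cat >> h.py <<'E'
def pair(fn):
    a=get_image('scene')[:,:,::-1];b=get_image('side')[:,:,::-1]
    return a.copy(),b.copy()
E
python3 - <<'E'
from h import *
goto([534.7,-174,34],-20.5)
a,b=pair('')
cv2.imwrite('pics/pair3.png',cv2.resize(np.hstack([a[150:220,330:400],b[150:220,275:345]]),None,fx=5.7,fy=5.7,interpolation=cv2.INTER_NEAREST))
goto([534.7,-174,34],-20.5)
E
```

```text
tcp [ 534.39 -174.12   48.21] theta -20.37 shift cm [ 0.02 -0.02  1.42] F [-0.43  0.26  0.51] M [-0.06 -0.05  0.  ] w 70.22 t 5.90 q6 0.02 zaxis [ 0. -0. -1.]
turn 0.13
tcp [ 534.98 -174.3    49.17] theta -20.37 shift cm [-0.04 -0.02  1.52] F [ 0.04  0.24 -0.08] M [-0.08 -0.03 -0.02] w 70.17 t 6.00 q6 0.02 zaxis [ 0. -0. -1.]
turn 0.13
```

View pics/pair3.png

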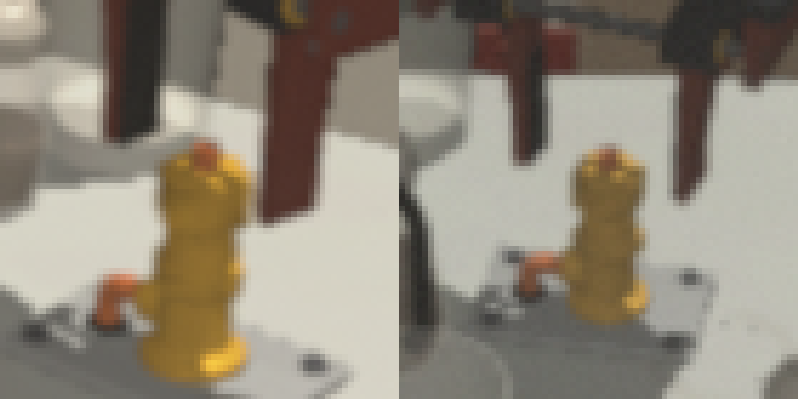

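Run:
```python
from h import *
np.set_printoptions(precision=1,suppress=True)
l=tri([ray('scene',(352.8,174.6)),ray('side',(296.9,178.4))]);r=tri([ray('scene',(380,188.6)),ray('side',(325,184.7))])
print(l,r,(l+r)/2,np.linalg.norm(l-r),np.degrees(np.arctan2(*(r-l)[[1,0]])))
```

```text
[ 573.  -188.4   76.8] [ 497.7 -160.4   77.4] [ 535.3 -174.4   77.1] 80.33758769110892 159.60673546569313
```

Triangulated fingertips are at z ≈ 77 with a reported 49, confirming the 28 mm offset; their midpoint (535.3,-174.4) is on the nut axis. I'll go down 16 mm more and close.

Emit:
arm_command(
  increments=[
    [[0,0,0.8],0],
    [[0,0,0.8],0],
    [[0,0,0],0],
    [[0,0,0],0],
  ],
)

```text
t: 6.4
ee_pos: [535.3, -174.4, 31.8]
orientation: [-3.092, 0.555, -0.008]
ft_force: [-0.1, 1.4, 0.3]
width: 70.4
```

Emit:
arm_command(
  increments=[
    [[0,0,0],0],
    [[0,0,0],0],
    [[0,0,0],0],
    [[0,0,0],0],
    [[0,0,0],0],
    [[0,0,0],0],
    [[0,0,0],0],
  ],
  gripper=0.0,
)

```text
t: 7.1
ee_pos: [534.8, -174.1, 32.3]
orientation: [-3.091, 0.555, -0.007]
ft_force: [1.4, -0.9, -0.8]
width: 29.6
```

Run:
```python
from h import *
goto([534.7,-174,34],-20.5)
wrist('w4')
goto([534.7,-174,34],-20.5)
```

```text
tcp [ 534.76 -174.14   32.34] theta -20.37 shift cm [-0.01 -0.01 -0.17] F [ 1.4  -0.92 -0.8 ] M [-0.04 -0.03  0.04] w 29.63 t 7.10 q6 0.02 zaxis [ 0. -0. -1.]
turn 0.13
tcp [ 534.82 -174.15   32.34] theta -20.37 shift cm [-0.02 -0.01 -0.17] F [-0.68  0.11 -0.12] M [ 0.1   0.14 -0.02] w 29.73 t 7.15 q6 0.02 zaxis [ 0. -0. -1.]
turn 0.13
```

View pics/w4.png

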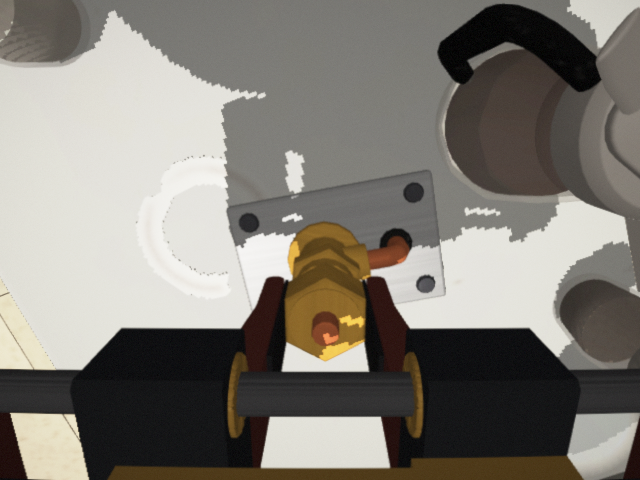

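The nut is gripped between the fingers at (285..368, 320), with the opening at 29.7 mm. I'll turn clockwise in small rows.

Emit:
arm_command(
  increments=[
    [[0,0,0],2],
    [[0,0,0],2],
    [[0,0,0],2],
    [[0,0,0],2],
    [[0,0,0],2],
  ],
)

```text
t: 7.65
ee_pos: [534.7, -174.1, 32.2]
orientation: [-3.028, 0.832, -0.006]
ft_force: [-1.6, 0.2, 0.6]
width: 29.5
```

Run:
```python
from h import *
goto([534.7,-174,32],-20.5)
o=get_obs();print(o['joint_torque'])
```

```text
tcp [ 534.75 -174.14   32.24] theta -30.72 shift cm [-0.01 -0.01  0.02] F [-1.62  0.17  0.6 ] M [0.02 0.17 0.03] w 29.52 t 7.65 q6 0.20 zaxis [ 0. -0. -1.]
turn -10.22
[ -0.13 -53.34 -18.78   0.03  -0.33  -0.47]
```

Emit:
arm_command(
  increments=[
    [[0,0,0],2.5],
    [[0,0,0],2.5],
    [[0,0,0],2.5],
    [[0,0,0],2.5],
    [[0,0,0],2.5],
    [[0,0,0],2.5],
  ],
)

```text
t: 8.25
ee_pos: [534.7, -174.1, 32.1]
orientation: [-2.887, 1.235, -0.006]
ft_force: [-0.6, 0.7, -0.1]
width: 29.7
```

Run:
```python
from h import *
goto([534.7,-174,32],-20.5)
o=get_obs();print(o['joint_torque'])
```

```text
tcp [ 534.7  -174.08   32.07] theta -46.33 shift cm [-0.01 -0.01  0.01] F [-0.56  0.75 -0.07] M [ 0.1   0.18 -0.  ] w 29.67 t 8.25 q6 0.47 zaxis [ 0. -0. -1.]
turn -25.83
[ -0.14 -53.38 -18.8    0.02  -0.34  -0.59]
```

Emit:
arm_command(
  increments=[
    [[0,0,0],1.5],
    [[0,0,0],1.5],
    [[0,0,0],1.5],
    [[0,0,0],1],
  ],
)

```text
t: 8.65
ee_pos: [534.6, -174.1, 32.0]
orientation: [-2.82, 1.381, -0.005]
ft_force: [0.2, 1.2, 0.4]
width: 29.7
```

```bash
cat > s.py <<'E'
from h import *
o=get_obs();Rm=R.from_rotvec(o['orientation']).as_matrix()
print('th %.2f q6 %.4f tau6 %.3f qv6 %.4f Mz %.3f'%(np.degrees(np.arctan2(Rm[1,0],Rm[0,0])),o['qpos'][5],o['joint_torque'][5],o['qvel'][5],o['moment'][2]),o['ee_pos'],o['ft_force'],o['moment'],o['width'],o['t'])
E
python3 s.py
```

```text
th -52.16 q6 0.5724 tau6 -0.156 qv6 0.1801 Mz 0.045 [ 534.62169297 -174.05321059   31.98140702] [0.24702161 1.16075553 0.40944636] [0.07733562 0.15291423 0.04490377] 29.73441276575613 8.65
```

Emit:
arm_command(
  increments=[
    [[0,0,0],1],
    [[0,0,0],1],
    [[0,0,0],1],
  ],
)

```text
t: 8.95
ee_pos: [534.6, -174.0, 32.0]
orientation: [-2.78, 1.46, -0.005]
ft_force: [-1.2, 0.2, 0.4]
width: 30.1
```

```bash
python3 s.py
```

```text
th -55.40 q6 0.6290 tau6 -0.237 qv6 0.1893 Mz 0.016 [ 534.64230415 -174.04595825   31.97589863] [-1.15143864  0.19897654  0.35512658] [0.11476332 0.15159569 0.01605801] 30.074630250288497 8.95
```

Emit:
arm_command(
  increments=[
    [[0,0,0],1],
    [[0,0,0],1],
    [[0,0,0],1],
  ],
)

```text
t: 9.25
ee_pos: [534.7, -174.0, 32.0]
orientation: [-2.737, 1.538, -0.005]
ft_force: [-0.4, 0.2, 0.4]
width: 29.9
```

```bash
python3 s.py
```

```text
th -58.66 q6 0.6859 tau6 -0.237 qv6 0.1876 Mz -0.037 [ 534.66146132 -174.02482811   31.96318268] [-0.40134256  0.19036755  0.43789976] [ 0.06178613  0.2064831  -0.03685775] 29.895167135202847 9.25
```

Emit:
arm_command(
  increments=[
    [[0,0,0],1],
    [[0,0,0],1],
    [[0,0,0],1],
  ],
)

```text
t: 9.55
ee_pos: [534.6, -174.0, 31.9]
orientation: [-2.692, 1.615, -0.005]
ft_force: [-0.6, 0.6, 0.1]
width: 29.9
```

```bash
python3 s.py
```

```text
th -61.93 q6 0.7430 tau6 -0.237 qv6 0.1890 Mz 0.062 [ 534.64449971 -174.03885463   31.92838181] [-0.55170488  0.62787531  0.13468701] [0.15556781 0.14887133 0.06167369] 29.89435621106602 9.55
```

Emit:
arm_command(
  increments=[
    [[0,0,0],1],
    [[0,0,0],1],
    [[0,0,0],1],
  ],
)

```text
t: 9.85
ee_pos: [534.6, -174.0, 31.9]
orientation: [-2.645, 1.692, -0.005]
ft_force: [-0.4, 0.8, 0.2]
width: 29.5
```

```bash
python3 s.py
```

```text
th -65.21 q6 0.8001 tau6 -0.237 qv6 0.1879 Mz 0.005 [ 534.63684291 -174.03949798   31.8822503 ] [-0.37121172  0.80760143  0.18282269] [0.14057156 0.12787717 0.00534225] 29.513586330604685 9.85
```

Emit:
arm_command(
  increments=[
    [[0,0,0],1],
    [[0,0,0],1],
    [[0,0,0],1],
  ],
)

```text
t: 10.15
ee_pos: [534.6, -174.0, 31.9]
orientation: [-2.595, 1.766, -0.005]
ft_force: [-0.9, 0.9, -0.7]
width: 29.8
```

```bash
python3 s.py
```

```text
th -68.48 q6 0.8572 tau6 -0.237 qv6 0.1908 Mz 0.058 [ 534.6105505  -173.98948906   31.86037406] [-0.85255824  0.85235195 -0.7005431 ] [0.08305154 0.14625839 0.05835397] 29.767909736377813 10.15
```

Emit:
arm_command(
  increments=[
    [[0,0,0],1],
    [[0,0,0],1],
    [[0,0,0],1],
  ],
)

```text
t: 10.45
ee_pos: [534.6, -174.0, 31.8]
orientation: [-2.544, 1.84, -0.005]
ft_force: [-0.4, 0.7, 0.2]
width: 29.5
```

```bash
python3 s.py
```

```text
th -71.75 q6 0.9143 tau6 -0.237 qv6 0.1892 Mz 0.013 [ 534.60994438 -174.01079936   31.81056127] [-0.41621377  0.73209337  0.23783546] [0.04800053 0.14779807 0.01262893] 29.49976156658451 10.45
```

Emit:
arm_command(
  increments=[
    [[0,0,0],1],
    [[0,0,0],1],
    [[0,0,0],1],
  ],
)

```text
t: 10.75
ee_pos: [534.6, -174.0, 31.8]
orientation: [-2.49, 1.912, -0.004]
ft_force: [-0.6, 0.2, -1.0]
width: 30.0
```

```bash
python3 s.py
```

```text
th -75.02 q6 0.9715 tau6 -0.237 qv6 0.1885 Mz -0.012 [ 534.59238189 -173.96601696   31.77778277] [-0.560037    0.19757708 -0.98553738] [ 0.09608807  0.0911125  -0.0118813 ] 29.998403592052036 10.75
```

Emit:
arm_command(
  increments=[
    [[0,0,0],1],
    [[0,0,0],1],
    [[0,0,0],1],
  ],
)

```text
t: 11.05
ee_pos: [534.6, -174.0, 31.8]
orientation: [-2.435, 1.982, -0.004]
ft_force: [-0.4, 0.9, -0.4]
width: 29.7
```

```bash
python3 s.py
```

```text
th -78.30 q6 1.0286 tau6 -0.237 qv6 0.1886 Mz 0.014 [ 534.6148301  -173.95743121   31.77545889] [-0.37594538  0.90157363 -0.42172012] [0.03406985 0.13446392 0.01360487] 29.692723103444514 11.05
```

Emit:
arm_command(
  increments=[
    [[0,0,0],1],
    [[0,0,0],1],
    [[0,0,0],1],
  ],
)

```text
t: 11.35
ee_pos: [534.6, -174.0, 31.7]
orientation: [-2.377, 2.051, -0.004]
ft_force: [-0.9, 0.8, -2.0]
width: 29.9
```

```bash
python3 s.py
```

```text
th -81.57 q6 1.0857 tau6 -0.237 qv6 0.1888 Mz 0.055 [ 534.60020374 -173.95111249   31.73454112] [-0.85361299  0.76301874 -1.98906541] [0.06299298 0.09613401 0.05473532] 29.912658416089577 11.35
```

Emit:
arm_command(
  increments=[
    [[0,0,0],1],
    [[0,0,0],1],
    [[0,0,0],1],
  ],
)

```text
t: 11.65
ee_pos: [534.6, -174.0, 31.7]
orientation: [-2.317, 2.118, -0.004]
ft_force: [-0.6, 0.5, -0.9]
width: 29.9
```

```bash
python3 s.py
```

```text
th -84.84 q6 1.1428 tau6 -0.237 qv6 0.1886 Mz 0.036 [ 534.60634546 -173.95138689   31.68776791] [-0.62283676  0.52105262 -0.86287387] [0.13067055 0.11571788 0.0360043 ] 29.939053296551986 11.65
```

Emit:
arm_command(
  increments=[
    [[0,0,0],1],
    [[0,0,0],1],
    [[0,0,0],1],
  ],
)

```text
t: 11.95
ee_pos: [534.6, -173.9, 31.7]
orientation: [-2.258, 2.181, -0.004]
ft_force: [-0.3, 0.8, 0.8]
width: 29.7
```

```bash
python3 s.py
```

```text
th -88.03 q6 1.1990 tau6 0.312 qv6 0.1868 Mz 0.532 [ 534.58426232 -173.91859308   31.67104363] [-0.34708241  0.81670007  0.76950902] [0.14867579 0.11317945 0.53198761] 29.692245936923495 11.95
```

Torque jumped to 0.53 N m within this call, so the nut is snug at about θ ≈ -87. I'll relax slightly at once.

Emit:
arm_command(
  increments=[
    [[0,0,0],-0.3],
  ],
)

```text
t: 12.05
ee_pos: [534.6, -173.9, 31.7]
orientation: [-2.264, 2.175, -0.004]
ft_force: [0.2, 0.9, -0.9]
width: 29.9
```

```bash
python3 s.py
```

```text
th -87.72 q6 1.1941 tau6 0.630 qv6 -0.0653 Mz 0.287 [ 534.59947528 -173.94760315   31.68322494] [ 0.21490264  0.94402082 -0.91287925] [0.15505829 0.09075854 0.28682504] 29.89416228704715 12.05
```

Emit:
arm_command(
  increments=[
    [[0,0,0],0],
    [[0,0,0],0],
    [[0,0,0],0],
    [[0,0,0],0],
    [[0,0,0],0],
  ],
  gripper=1.0,
)

```text
t: 12.55
ee_pos: [535.7, -174.5, 32.3]
orientation: [-2.261, 2.176, -0.008]
ft_force: [-0.1, 0.2, -0.2]
width: 66.2
```

```bash
python3 s.py
```

```text
th -87.81 q6 1.1947 tau6 0.000 qv6 -0.0016 Mz -0.016 [ 535.74337163 -174.52944028   32.30072541] [-0.12822209  0.22383459 -0.21098456] [ 0.03023524 -0.05612063 -0.01581419] 66.24142782340306 12.55
```

Emit:
arm_command(
  increments=[
    [[0,0,-3],0],
    [[0,0,-4],0],
    [[0,0,-4],0],
    [[0,0,-2],0],
    [[0,0,0],0],
    [[0,0,0],0],
  ],
)

```text
t: 13.15
ee_pos: [534.1, -174.2, 165.5]
orientation: [-2.261, 2.178, -0.004]
ft_force: [-0.9, 0.4, -1.0]
width: 87.7
```

```bash
python3 s.py;python3 - <<'E'
from h import *
im,p=wrist('w5')
cv2.imwrite('pics/w5n.png',cv2.resize(im[150:330,200:440],None,fx=3.3,fy=3.3,interpolation=cv2.INTER_CUBIC))
E
```

```text
th -87.85 q6 1.1952 tau6 0.001 qv6 -0.0003 Mz -0.006 [ 534.07055108 -174.20709418  165.4626498 ] [-0.87969549  0.4376306  -0.99443944] [ 0.0497032  -0.02371198 -0.00612033] 87.67658740130305 13.15
```

View pics/w5n.png

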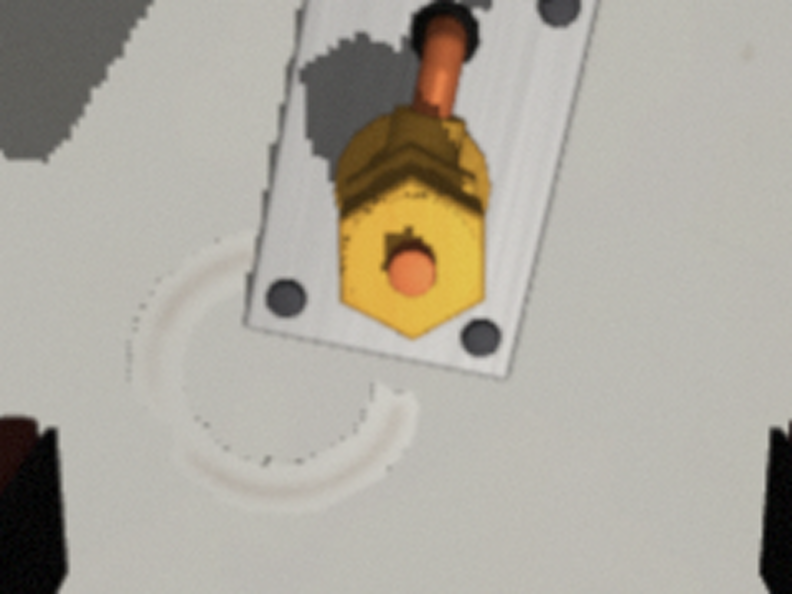

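The nut's two side flats are vertical in the picture (x=340 and 485, rows 210..300), so its yaw matches θ ≈ -87.8. Now over to the wrench.

Emit:
arm_command(
  increments=[
    [[-4.4,0.13,0],0],
    [[-4.4,0.13,0],0],
    [[-4.4,0.13,0],0],
    [[-4.4,0.13,0],0],
    [[-4.4,0.13,0],0],
    [[-4.4,0.13,0],0],
    [[-4.4,0.13,0],0],
    [[-3.5,0.13,0],0],
    [[0,0,0],5],
    [[0,0,0],5.5],
    [[0,0,0],0],
    [[0,0,0],0],
  ],
)

```text
t: 14.4
ee_pos: [499.1, 179.6, 143.9]
orientation: [2.031, -2.365, -0.022]
ft_force: [1.4, 0.2, -0.6]
width: 87.7
```

Run:
```python
from h import *
im,p=wrist('w6')
goto([510,179,150],-98.5)
h=cv2.cvtColor(im,cv2.COLOR_BGR2HSV);m=cv2.inRange(h,(3,170,90),(18,255,255));m[:130]=0;m[330:]=0
ys,xs=np.nonzero(m);print(len(xs),xs.mean(),ys.mean(),xs.min(),xs.max(),ys.min(),ys.max());print(cv2.minAreaRect(np.stack([xs,ys],1).astype(np.float32)))
```

```text
tcp [499.08 179.39 143.9 ] theta -98.69 shift cm [-0.12 -1.07 -0.64] F [-0.95  0.8   0.2 ] M [0.04 0.01 0.09] w 87.85 t 14.45 q6 2.04 zaxis [-0.03 -0.01 -1.  ]
turn -0.19
2561 319.27645450995703 212.89222959781335 306 333 148 282
((319.2375793457031, 215.0113067626953), (23.211793899536133, 134.7996368408203), 2.726310968399048)
```

View pics/w6.png

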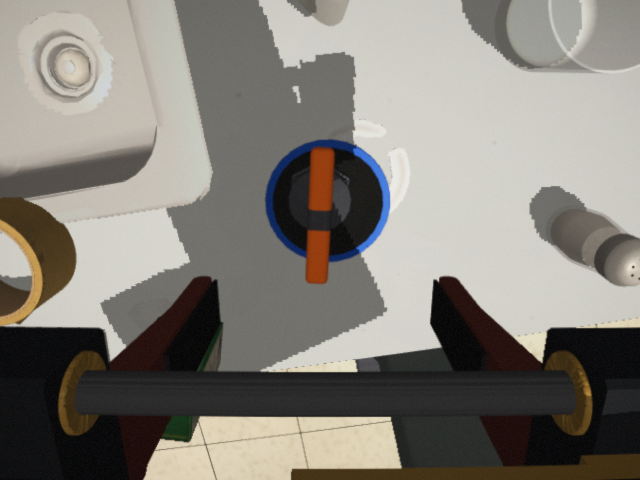

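The bar appears as an orange strip from (322,148) to (316,282), its black centre mark at (319,219), on the mat centred at about (328,200). The tea packet is at bottom left under the left finger, well outside its path.

Run:
```python
from h import *
a=np.load('pics/w6.npy');p=(a[0],a[1])
goto([510,179,150],-98.5)
im=cv2.imread('pics/w6.png');h=cv2.cvtColor(im,cv2.COLOR_BGR2HSV);m=cv2.inRange(h,(3,170,90),(18,255,255))
def row(y): 
    xs=np.nonzero(m[y,280:360])[0]+280; return xs.min(),xs.max(),xs.mean()
for y in (152,170,190,240,260,278): print(y,row(y))
A=onz('wrist',(row(155)[2],150),90,p);B=onz('wrist',(row(272)[2],280),90,p);C=onz('wrist',(319.3,219),90,p)
print(A,B,(A+B)/2,C,'ang',np.degrees(np.arctan2(*(A-B)[[1,0]])),np.linalg.norm(A-B))
mb=cv2.inRange(h,(105,130,60),(125,255,255));mb[:120]=0;mb[300:]=0;ys,xs=np.nonzero(mb);e=cv2.fitEllipse(cv2.convexHull(np.stack([xs,ys],1).astype(np.float32)));print(e,onz('wrist',e[0],4,p))
```

```text
tcp [499.08 179.39 143.9 ] theta -98.69 shift cm [-0.12 -1.07 -0.64] F [-0.95  0.8   0.2 ] M [0.04 0.01 0.09] w 87.85 t 14.45 q6 2.04 zaxis [-0.03 -0.01 -1.  ]
turn -0.19
152 (np.int64(311), np.int64(333), np.float64(322.0))
170 (np.int64(310), np.int64(333), np.float64(321.5))
190 (np.int64(309), np.int64(331), np.float64(320.0))
240 (np.int64(307), np.int64(328), np.float64(317.5))
260 (np.int64(307), np.int64(327), np.float64(317.0))
278 (np.int64(306), np.int64(326), np.float64(316.0))
[551.55 172.53  90.  ] [473.09 188.07  90.  ] [512.32 180.3   90.  ] [511.67 180.29  90.  ] ang -11.203900641713302 79.98360746094313
((327.32025146484375, 200.27578735351562), (121.58013153076172, 123.97158813476562), 85.72296142578125) [503.05 175.42   4.  ]
```

Emit:
arm_command(
  increments=[
    [[-0.15,-1.2,0],1.3],
    [[0,0,0],1.3],
    [[0,0,0],0],
    [[0,0,0],0],
  ],
)

```text
t: 14.85
ee_pos: [512.7, 177.7, 142.8]
orientation: [1.972, -2.413, -0.022]
ft_force: [-0.3, -0.1, 2.1]
width: 87.9
```

Run:
```python
from h import *
goto([512,180,60],-101.3)
o=get_obs();print(o['qpos'],o['orientation'])
```

```text
tcp [512.67 177.67 142.8 ] theta -101.47 shift cm [-0.31 -0.11  8.28] F [-0.35 -0.11  2.1 ] M [ 0.05 -0.01 -0.01] w 87.88 t 14.85 q6 2.08 zaxis [-0.03 -0.01 -1.  ]
turn -0.17
[0.31 0.38 1.83 0.   0.96 2.08] [ 1.97 -2.41 -0.02]
```

Emit:
arm_command(
  increments=[
    [[-0.3,-0.1,1.0],0],
    [[0,0,2.0],0],
    [[0,0,2.0],0],
    [[0,0,2.0],0],
    [[0,0,1.5],0],
    [[0,0,0.6],0],
    [[0,0,0],0],
    [[0,0,0],0],
  ],
)

```text
t: 15.65
ee_pos: [512.1, 180.7, 46.8]
orientation: [1.974, -2.413, -0.021]
ft_force: [0.1, 0.8, 0.3]
width: 87.8
```

Run:
```python
from h import *
goto([512,180,38],-101.3)
im,p=wrist('w7')
a,b=pair('')
cv2.imwrite('pics/pair4.png',cv2.resize(np.hstack([a[220:340,220:340],b[220:340,260:380]]),None,fx=3.3,fy=3.3,interpolation=cv2.INTER_CUBIC))
```

```text
tcp [512.06 180.75  46.77] theta -101.42 shift cm [ 0.07 -0.03  0.88] F [0.08 0.81 0.25] M [0.03 0.01 0.01] w 87.77 t 15.65 q6 2.08 zaxis [-0.03 -0.   -1.  ]
turn -0.12
```

View pics/pair4.png

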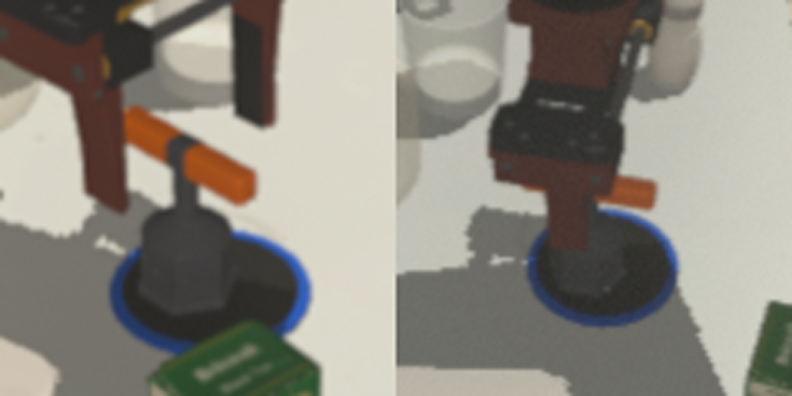

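View pics/w7.png

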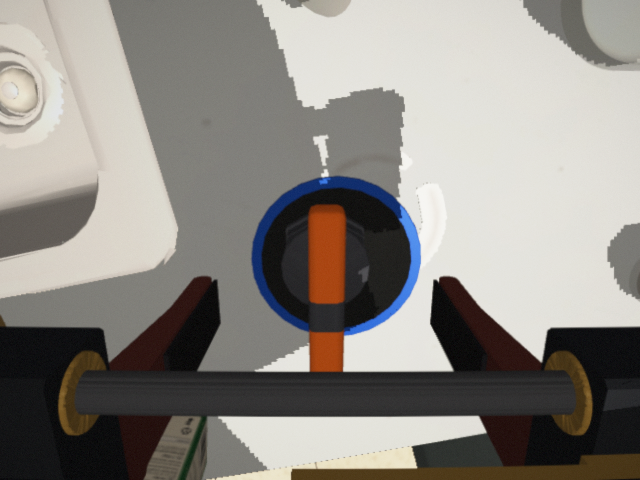

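The bar is upright in the picture (x 310..345, mark at (327,318)) midway between the fingers at x 215 and 435, so it is aligned. I'll go 9 mm lower and close.

Emit:
arm_command(
  increments=[
    [[0.05,0,0.9],0],
    [[0,0,0],0],
  ],
)

```text
t: 16.0
ee_pos: [513.1, 180.6, 39.0]
orientation: [1.977, -2.416, -0.019]
ft_force: [-0.3, 0.4, 0.4]
width: 87.7
```

Emit:
arm_command(
  increments=[
    [[0,0,0],0],
    [[0,0,0],0],
    [[0,0,0],0],
    [[0,0,0],0],
    [[0,0,0],0],
    [[0,0,0],0],
    [[0,0,0],0],
    [[0,0,0],0],
    [[0,0,0],0],
    [[0,0,0],0],
    [[0,0,0],0],
    [[0,0,0],0],
  ],
  gripper=0.0,
)

```text
t: 17.2
ee_pos: [513.6, 180.6, 39.4]
orientation: [1.977, -2.417, -0.018]
ft_force: [0.2, 0.1, 0.2]
width: 13.7
```

Run:
```python
from h import *
goto([512,180,38],-101.3)
```

```text
tcp [513.55 180.59  39.4 ] theta -101.42 shift cm [0.09 0.14 0.14] F [0.23 0.09 0.16] M [ 0.06  0.04 -0.  ] w 13.68 t 17.20 q6 2.08 zaxis [-0.02 -0.   -1.  ]
turn -0.12
```

Emit:
arm_command(
  increments=[
    [[0,0,-1],0],
    [[0,0,-2],0],
    [[0,0,-2.5],0],
    [[0,0,-2.5],0],
    [[0,0,-2.5],0],
    [[0,0,-1],0],
    [[0,0,0],0],
    [[0,0,0],0],
  ],
)

```text
t: 18.0
ee_pos: [513.6, 180.2, 158.9]
orientation: [1.974, -2.413, -0.021]
ft_force: [-0.2, -0.1, -3.2]
width: 13.8
```

Run:
```python
from h import *
a=np.load('pics/w7.npy');p=(a[0],a[1])
C=onz('wrist',(327,318),90,p);Rm=R.from_rotvec(p[1]).as_matrix()
print('mark in tool w7',Rm.T@(C-p[0]),C)
for dz in (7,): q=(p[0]+[0,0,dz],p[1]);print(Rm.T@(onz('wrist',(327,318),90,q)-q[0]))
goto([534.6,-174,155],-87.8)
im,p=wrist('w8')
a,b=pair('')
cv2.imwrite('pics/pair5.png',cv2.resize(np.hstack([a[150:350,200:360],b[150:350,240:400]]),None,fx=2.4,fy=2.4,interpolation=cv2.INTER_CUBIC))
```

```text
mark in tool w7 [  0.98932609   2.54777666 -43.17135212] [510.52187772 180.47392088  90.        ]
[  1.03506452   6.11122131 -36.0781749 ]
tcp [513.56 180.24 158.91] theta -101.42 shift cm [34.3  -9.09  0.5 ] F [-0.18 -0.11 -3.18] M [ 0.03 -0.04  0.03] w 13.80 t 18.00 q6 2.08 zaxis [-0.03 -0.   -1.  ]
turn -13.62
```

View pics/pair5.png

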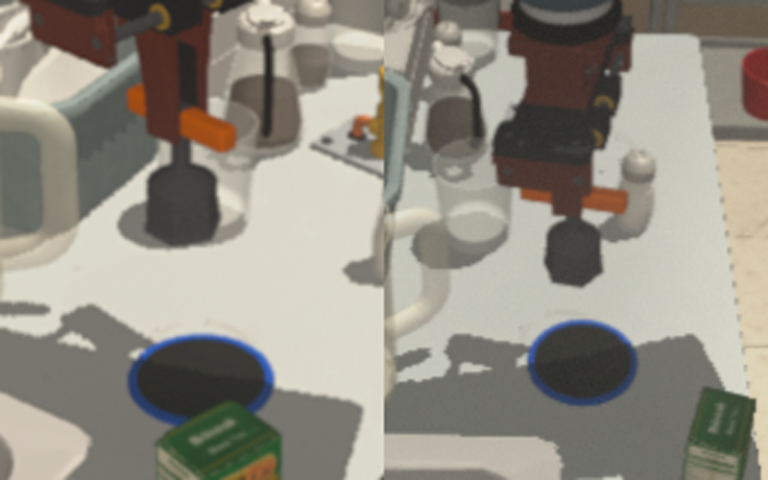

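View pics/w8.png

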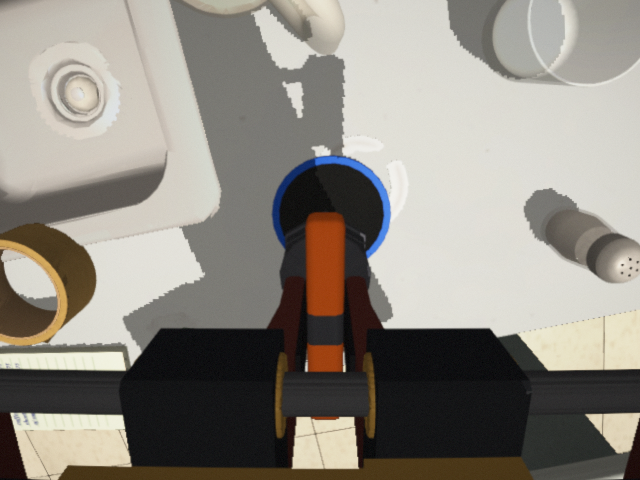

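The wrench hangs upright, clear of the mat; the bar mark at (325,330) puts the bar's middle about 4 mm along tool y. I'll carry it at a moderate speed.

Emit:
arm_command(
  increments=[
    [[1.5,-0.4,0],0],
    [[2.4,-0.65,0],0],
    [[2.4,-0.65,0],0],
    [[2.4,-0.65,0],0],
    [[2.4,-0.65,0],0],
    [[2.4,-0.65,0],0],
    [[2.4,-0.65,0],0],
  ],
)

```text
t: 18.85
ee_pos: [519.7, 7.7, 152.4]
orientation: [1.973, -2.398, -0.031]
ft_force: [0.9, -0.1, -1.7]
width: 13.6
```

Run:
```python
from h import *
goto([535.1,-170.3,155],-27.8)
print(get_obs()['qpos'])
```

```text
tcp [519.72   7.69 152.37] theta -101.11 shift cm [17.17 -4.93 -0.19] F [ 0.9  -0.11 -1.7 ] M [ 0.05 -0.02 -0.  ] w 13.61 t 18.85 q6 1.77 zaxis [-0.04 -0.01 -1.  ]
turn -73.31
[-0.    0.34  1.86 -0.01  0.98  1.77]
```

Emit:
arm_command(
  increments=[
    [[2.2,-0.65,-0.1],0],
    [[2.2,-0.65,-0.1],0],
    [[2.2,-0.65,-0.1],0],
    [[2.2,-0.65,-0.1],0],
    [[2.2,-0.65,-0.1],0],
    [[2.2,-0.65,-0.1],0],
    [[1.5,-0.4,0],0],
    [[0,0,0],0],
    [[0,0,0],0],
  ],
)

```text
t: 19.75
ee_pos: [526.0, -159.6, 151.7]
orientation: [1.958, -2.397, -0.046]
ft_force: [0.2, -0.7, -2.1]
width: 14.2
```

Run:
```python
from h import *
goto([535.1,-170.3,155],-27.8)
print(get_obs()['qpos'])
```

```text
tcp [ 526.04 -159.59  151.7 ] theta -101.47 shift cm [ 0.87 -1.08 -0.37] F [ 0.24 -0.67 -2.13] M [ 0.06 -0.04 -0.01] w 14.18 t 19.75 q6 1.48 zaxis [-0.05 -0.01 -1.  ]
turn -73.67
[-0.3   0.39  1.79 -0.03  1.01  1.48]
```

Emit:
arm_command(
  increments=[
    [[0,0,-0.4],-8],
    [[0,0,0],-8],
    [[0,0,0],-8],
    [[0,0,0],-8],
    [[0,0,0],-8],
    [[0,0,0],-8],
    [[0,0,0],-8],
    [[0,0,0],-8],
    [[0,0,0],-4],
    [[0,0,0],0],
    [[0,0,0],0],
  ],
)

```text
t: 20.85
ee_pos: [522.3, -149.0, 152.8]
orientation: [3.014, -0.814, -0.094]
ft_force: [0.4, -0.5, -2.5]
width: 13.7
```

Run:
```python
from h import *
goto([535.1,-170.3,155],-27.8)
print(get_obs()['qpos'])
```

```text
tcp [ 522.35 -149.05  152.8 ] theta -30.26 shift cm [ 2.16  1.2  -0.3 ] F [ 0.36 -0.46 -2.48] M [-0.05 -0.07  0.01] w 13.67 t 20.85 q6 0.25 zaxis [-0.06 -0.   -1.  ]
turn -2.46
[-0.29  0.38  1.8  -0.02  1.02  0.25]
```

Emit:
arm_command(
  increments=[
    [[2.1,1.2,0],-1.2],
    [[0,0,0],-1.2],
    [[0,0,0],0],
  ],
)

```text
t: 21.15
ee_pos: [534.2, -168.8, 151.7]
orientation: [3.032, -0.753, -0.096]
ft_force: [0.2, -0.6, -2.1]
width: 13.9
```

```bash
cat > t.py <<'E'
from h import *
goto([535.1,-170.3,155],-27.8)
o=get_obs();q=o['qpos'];print('q',q,'sum-pi %.4f'%(q[1]+q[2]+q[4]-np.pi),'q4 %.4f'%q[3],'rv',np.round(o['orientation'],4))
Rm=R.from_rotvec(o['orientation']).as_matrix();print('z',np.round(Rm[:,2],4))
E
python3 t.py
```

```text
tcp [ 534.18 -168.76  151.71] theta -27.95 shift cm [ 0.14  0.1  -0.33] F [ 0.16 -0.62 -2.13] M [ 0.04 -0.09  0.01] w 13.89 t 21.15 q6 0.19 zaxis [-0.06 -0.   -1.  ]
turn -0.15
q [-0.31  0.41  1.76 -0.02  1.03  0.19] sum-pi 0.0604 q4 -0.0241 rv [ 3.03 -0.75 -0.1 ]
z [-0.06 -0.   -1.  ]
```

Emit:
arm_command(
  increments=[
    [[-4.8,0.9,-0.4],0],
    [[0,0,0],0],
  ],
)

```text
t: 21.35
ee_pos: [484.1, -152.4, 156.5]
orientation: [3.031, -0.757, -0.106]
ft_force: [-0.3, -0.3, -2.7]
width: 13.6
```

```bash
python3 t.py
```

```text
tcp [ 484.06 -152.35  156.49] theta -28.11 shift cm [ 5.35 -0.82 -0.21] F [-0.32 -0.32 -2.65] M [ 0.02 -0.09  0.04] w 13.62 t 21.35 q6 0.19 zaxis [-0.07  0.   -1.  ]
turn -0.31
q [-0.31  0.33  1.87 -0.02  1.01  0.19] sum-pi 0.0666 q4 -0.0242 rv [ 3.03 -0.76 -0.11]
z [-0.07  0.   -1.  ]
```

Emit:
arm_command(
  increments=[
    [[1.2,-0.2,0],0],
    [[1.2,-0.2,0],0],
    [[1.2,-0.2,0],0],
    [[1.2,-0.2,0],0],
  ],
)

```text
t: 21.75
ee_pos: [533.5, -168.0, 153.9]
orientation: [3.03, -0.76, -0.103]
ft_force: [0.1, -0.3, -2.0]
width: 13.4
```

```bash
python3 t.py
```

```text
tcp [ 533.54 -168.02  153.91] theta -28.20 shift cm [ 0.24  0.13 -0.12] F [ 0.05 -0.3  -2.03] M [-0.   -0.17 -0.04] w 13.42 t 21.75 q6 0.19 zaxis [-0.07  0.   -1.  ]
turn -0.40
q [-0.31  0.41  1.76 -0.02  1.04  0.19] sum-pi 0.0649 q4 -0.0234 rv [ 3.03 -0.76 -0.1 ]
z [-0.07  0.   -1.  ]
```

Emit:
arm_command(
  increments=[
    [[-1.5,0.3,0],0],
    [[-1.5,0.3,0],0],
    [[-1.5,0.3,0],0],
    [[-1.5,0.3,0],0],
    [[-1.5,0.3,0],0],
    [[-1.5,0.3,0],0],
  ],
)

```text
t: 22.35
ee_pos: [444.9, -141.2, 158.6]
orientation: [3.03, -0.761, -0.103]
ft_force: [-0.0, -0.3, -2.6]
width: 13.9
```

```bash
python3 t.py
```

```text
tcp [ 444.93 -141.21  158.6 ] theta -28.24 shift cm [ 9.32 -1.7  -0.25] F [-0.05 -0.32 -2.62] M [-0.05 -0.09  0.03] w 13.87 t 22.35 q6 0.19 zaxis [-0.07  0.   -1.  ]
turn -0.44
q [-0.32  0.27  1.95 -0.02  0.98  0.19] sum-pi 0.0647 q4 -0.0245 rv [ 3.03 -0.76 -0.1 ]
z [-0.07  0.   -1.  ]
```

Emit:
arm_command(
  increments=[
    [[4.8,-0.9,0],0],
    [[4.8,-0.9,0],0],
    [[0,0,0],0],
  ],
)

```text
t: 22.65
ee_pos: [528.9, -167.8, 149.6]
orientation: [3.03, -0.761, -0.121]
ft_force: [-0.0, -1.0, -2.2]
width: 13.9
```

```bash
python3 t.py
```

```text
tcp [ 528.87 -167.84  149.62] theta -28.27 shift cm [ 0.63 -0.06 -0.59] F [-0.   -0.95 -2.2 ] M [-0.04 -0.07 -0.  ] w 13.86 t 22.65 q6 0.19 zaxis [-0.08  0.   -1.  ]
turn -0.47
q [-0.32  0.41  1.76 -0.02  1.05  0.19] sum-pi 0.0765 q4 -0.0235 rv [ 3.03 -0.76 -0.12]
z [-0.08  0.   -1.  ]
```

Emit:
arm_command(
  increments=[
    [[0,0,-2],0],
    [[0,0,-2],0],
    [[0,0,-2],0],
    [[0,0,-2],0],
    [[0,0,-2],0],
    [[0,0,-2],0],
    [[0,0,-2],0],
    [[0,0,-1],0],
  ],
)

```text
t: 23.45
ee_pos: [531.6, -165.7, 300.2]
orientation: [3.03, -0.763, -0.145]
ft_force: [0.5, -0.4, -2.0]
width: 13.8
```

```bash
python3 t.py
```

```text
tcp [ 531.6  -165.73  300.17] theta -28.34 shift cm [ 1.77 -0.29 14.42] F [ 0.55 -0.38 -2.02] M [-0.05 -0.17  0.03] w 13.82 t 23.45 q6 0.19 zaxis [-0.09  0.01 -1.  ]
turn -0.54
q [-0.31  0.26  1.6  -0.02  1.37  0.19] sum-pi 0.0915 q4 -0.0203 rv [ 3.03 -0.76 -0.14]
z [-0.09  0.01 -1.  ]
```

Emit:
arm_command(
  increments=[
    [[0,0,4.8],0],
    [[0,0,4.8],0],
    [[0,0,4.0],0],
    [[0,0,0],0],
  ],
)

```text
t: 23.85
ee_pos: [518.8, -164.5, 164.6]
orientation: [3.03, -0.763, -0.133]
ft_force: [-0.3, -0.6, -2.1]
width: 13.6
```

```bash
python3 t.py
```

```text
tcp [ 518.82 -164.55  164.6 ] theta -28.35 shift cm [ 1.78 -0.3   0.81] F [-0.31 -0.59 -2.14] M [-0.   -0.07 -0.03] w 13.57 t 23.85 q6 0.19 zaxis [-0.09  0.01 -1.  ]
turn -0.55
q [-0.32  0.38  1.77 -0.02  1.08  0.19] sum-pi 0.0840 q4 -0.0230 rv [ 3.03 -0.76 -0.13]
z [-0.09  0.01 -1.  ]
```

Emit:
arm_command(
  increments=[
    [[0,0,-5],0],
    [[0,0,-5],0],
    [[0,0,-5],0],
    [[0,0,0],0],
  ],
)

```text
t: 24.25
ee_pos: [529.8, -164.9, 320.6]
orientation: [3.03, -0.763, -0.143]
ft_force: [0.3, -0.3, -2.2]
width: 13.8
```

```bash
python3 t.py
```

```text
tcp [ 529.8  -164.86  320.61] theta -28.37 shift cm [ 2.13 -0.36 16.44] F [ 0.35 -0.33 -2.24] M [-0.08 -0.18  0.02] w 13.82 t 24.25 q6 0.19 zaxis [-0.09  0.01 -1.  ]
turn -0.57
q [-0.31  0.24  1.58 -0.02  1.4   0.19] sum-pi 0.0902 q4 -0.0199 rv [ 3.03 -0.76 -0.14]
z [-0.09  0.01 -1.  ]
```

Emit:
arm_command(
  increments=[
    [[0.1,0,2],0],
    [[0.1,0,2],0],
    [[0.1,0,2],0],
    [[0.1,0,2],0],
    [[0.1,0,2],0],
    [[0.1,0,2],0],
    [[0.1,0,2],0],
  ],
)

```text
t: 24.95
ee_pos: [526.7, -168.0, 189.5]
orientation: [3.03, -0.764, -0.114]
ft_force: [-0.1, -0.2, -2.2]
width: 13.7
```

```bash
python3 t.py
```

```text
tcp [ 526.73 -168.    189.5 ] theta -28.35 shift cm [ 1.08 -0.3   3.38] F [-0.1  -0.21 -2.19] M [ 0.01 -0.13 -0.01] w 13.71 t 24.95 q6 0.19 zaxis [-0.07  0.   -1.  ]
turn -0.55
q [-0.32  0.36  1.74 -0.02  1.12  0.19] sum-pi 0.0719 q4 -0.0223 rv [ 3.03 -0.76 -0.11]
z [-0.07  0.   -1.  ]
```

Fast upward strokes add little tilt, while slow downward strokes take it out, so I'll use that to level the tool (clear air above the fitting).

Emit:
arm_command(
  increments=[
    [[0,0,-5],0],
    [[0,0,-5],0],
    [[0,0,-5],0],
    [[0,0,-5],0],
    [[0,0,-5],0],
    [[0,0,2],0],
    [[0,0,2],0],
    [[0,0,2],0],
    [[0,0,2],0],
    [[0,0,2],0],
    [[0,0,2],0],
    [[0,0,2],0],
    [[0,0,2],0],
    [[0,0,2],0],
    [[0,0,2],0],
    [[0,0,2],0],
    [[0,0,2],0],
  ],
)

```text
t: 26.65
ee_pos: [520.2, -165.5, 210.2]
orientation: [3.03, -0.765, -0.109]
ft_force: [1.1, -1.6, -2.4]
width: 13.6
```

```bash
python3 t.py
```

```text
tcp [ 520.24 -165.46  210.16] theta -28.38 shift cm [ 1.89 -0.45  5.39] F [ 1.07 -1.57 -2.43] M [ 0.03 -0.1   0.03] w 13.64 t 26.65 q6 0.19 zaxis [-0.07  0.   -1.  ]
turn -0.58
q [-0.32  0.32  1.74 -0.02  1.15  0.19] sum-pi 0.0684 q4 -0.0214 rv [ 3.03 -0.76 -0.11]
z [-0.07  0.   -1.  ]
```

Emit:
arm_command(
  increments=[
    [[0.7,-0.14,2],-0.5],
    [[0.75,-0.14,2],0],
    [[0.75,-0.14,2],0],
    [[0,0,0.6],0],
    [[0,0,0],0],
    [[0,0,0],0],
  ],
)

```text
t: 27.25
ee_pos: [534.5, -171.1, 142.6]
orientation: [3.034, -0.751, -0.113]
ft_force: [-0.1, 0.1, -1.7]
width: 14.2
```

```bash
python3 t.py
python3 - <<'E'
from h import *
im,p=wrist('w9')
a,b=pair('')
cv2.imwrite('pics/s9.png',a);cv2.imwrite('pics/d9.png',b)
cv2.imwrite('pics/pair6.png',cv2.resize(np.hstack([a[110:230,325:405],b[110:230,270:350]]),None,fx=4.9,fy=4.9,interpolation=cv2.INTER_CUBIC))
E
```

```text
tcp [ 534.53 -171.13  142.59] theta -27.87 shift cm [-0.07 -0.06 -1.24] F [-0.12  0.06 -1.71] M [-0.03 -0.15 -0.02] w 14.15 t 27.25 q6 0.18 zaxis [-0.07  0.   -1.  ]
turn -0.07
q [-0.32  0.43  1.76 -0.02  1.03  0.18] sum-pi 0.0714 q4 -0.0229 rv [ 3.03 -0.75 -0.11]
z [-0.07  0.   -1.  ]
```

View pics/pair6.png

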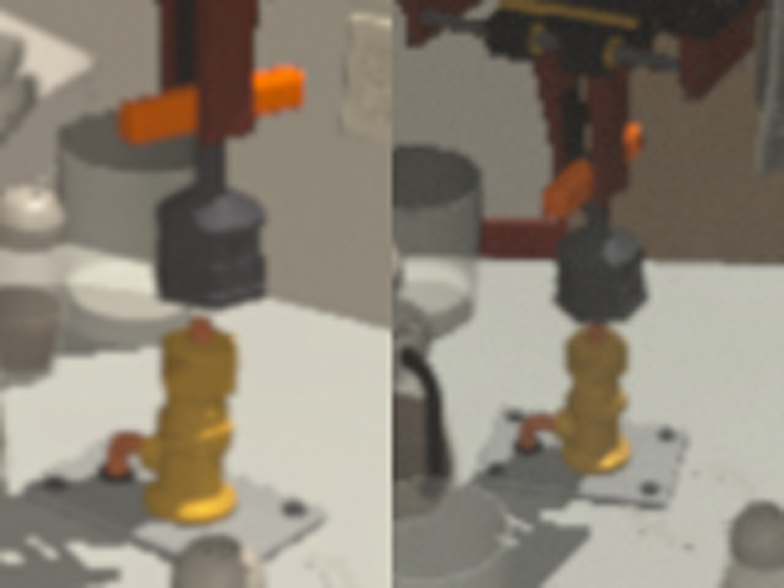

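The pair shows the socket just above the nut: mouth centre about (212,285) in the left crop and (600,300) in the right; both a little right of the nut's stub (203,328) and (597,328).

Run:
```python
from h import *
np.set_printoptions(precision=1,suppress=True)
for fn,n,roi in [('s9','scene',(350,148,388,175)),('d9','side',(298,155,328,177))]:
    im=cv2.imread(f'pics/{fn}.png').astype(int);x0,y0,x1,y1=roi
    s=im[y0:y1,x0:x1];m=(s.max(2)<95)&(s.max(2)-s.min(2)<30)
    for y in range(0,y1-y0,2):
        xs=np.nonzero(m[y])[0]
        if len(xs): print(n,y+y0,xs.min()+x0,xs.max()+x0,(xs.min()+xs.max())/2+x0)
M=tri([ray('scene',(368.2,168)),ray('side',(312.4,171))]);print(M)
print(tri([ray('scene',(366,180)),ray('side',(311.6,179))]))
print(proj('scene',[534.6,-174,105]),proj('side',[534.6,-174,105]))
# jacobian
for d in ([10,0,0],[0,10,0]): print(proj('scene',np.array([534.6,-174,105])+d),proj('side',np.array([534.6,-174,105])+d))
```

```text
scene 148 362 370 366.0
scene 150 358 373 365.5
scene 152 357 376 366.5
scene 154 357 378 367.5
scene 156 357 377 367.0
scene 158 357 377 367.0
scene 160 357 377 367.0
scene 162 357 378 367.5
scene 164 357 378 367.5
scene 166 357 378 367.5
scene 168 358 378 368.0
scene 170 358 377 367.5
scene 172 366 369 367.5
side 155 309 314 311.5
side 157 305 319 312.0
side 159 304 320 312.0
side 161 303 321 312.0
side 163 304 320 312.0
side 165 304 320 312.0
side 167 304 320 312.0
side 169 304 320 312.0
side 171 304 320 312.0
side 173 306 318 312.0
side 175 308 313 310.5
[ 531.6 -172.8  109.6]
[ 533.8 -172.4   83.8]
[367.  169.4] [311.2 172.3]
[362.6 168.2] [307.4 172.3]
[364.8 171.2] [311.1 174.4]
```

Emit:
arm_command(
  increments=[
    [[0.23,-0.1,0.3],0],
    [[0.1,-0.02,0.9],0],
    [[0.1,-0.02,0.9],0],
    [[0,0,0],0],
  ],
)

```text
t: 27.8
ee_pos: [538.9, -172.2, 121.6]
orientation: [3.034, -0.751, -0.107]
ft_force: [-0.8, 0.1, -2.4]
width: 13.8
```

```bash
python3 t.py
python3 - <<'E'
from h import *
a,b=pair('')
cv2.imwrite('pics/s10.png',a);cv2.imwrite('pics/d10.png',b)
cv2.imwrite('pics/pair7.png',cv2.resize(np.hstack([a[130:230,335:395],b[130:230,280:340]]),None,fx=5.9,fy=5.9,interpolation=cv2.INTER_CUBIC))
for fn,n,roi in [('s10','scene',(350,158,388,180)),('d10','side',(298,163,328,182))]:
    im=cv2.imread(f'pics/{fn}.png').astype(int);x0,y0,x1,y1=roi
    s=im[y0:y1,x0:x1];m=(s.max(2)<95)&(s.max(2)-s.min(2)<30)
    for y in range(0,y1-y0,3):
        xs=np.nonzero(m[y])[0]
        if len(xs): print(n,y+y0,xs.min()+x0,xs.max()+x0,(xs.min()+xs.max())/2+x0)
print(proj('scene',[534.6,-174,90]),proj('side',[534.6,-174,90]))
E
```

```text
tcp [ 538.88 -172.2   121.61] theta -27.86 shift cm [-0.63  0.11 -3.3 ] F [-0.82  0.15 -2.41] M [-0.03 -0.12 -0.04] w 13.79 t 27.80 q6 0.18 zaxis [-0.07  0.   -1.  ]
turn -0.06
q [-0.32  0.46  1.76 -0.02  0.99  0.18] sum-pi 0.0672 q4 -0.0234 rv [ 3.03 -0.75 -0.11]
z [-0.07  0.   -1.  ]
scene 158 358 369 363.5
scene 161 355 374 364.5
scene 164 356 375 365.5
scene 167 356 375 365.5
scene 170 355 374 364.5
scene 173 355 374 364.5
scene 176 354 375 364.5
scene 179 355 374 364.5
side 163 305 314 309.5
side 166 303 317 310.0
side 169 302 318 310.0
side 172 302 318 310.0
side 175 302 318 310.0
side 178 303 318 310.5
side 181 305 316 310.5
[366.54825266 176.18887854] [311.19049209 177.17385819]
```

View pics/pair7.png

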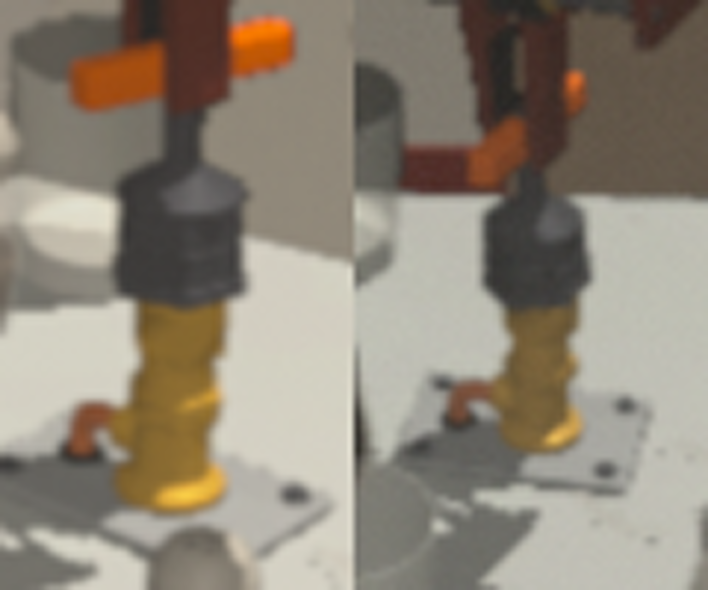

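Here the socket sits over the nut, centred within about 1 px in both views (left crop 181 against nut 181, right 537 against 542). I'll continue straight down in small rows.

Emit:
arm_command(
  increments=[
    [[0,0,0.5],0],
    [[0,0,0.5],0],
  ],
)

```text
t: 28.1
ee_pos: [539.4, -172.6, 112.7]
orientation: [3.034, -0.751, -0.103]
ft_force: [-1.2, -0.0, 0.3]
width: 13.9
```

```bash
python3 t.py|head -1
```

```text
tcp [ 539.35 -172.57  112.65] theta -27.86 shift cm [-0.74  0.12 -4.2 ] F [-1.19 -0.03  0.29] M [-0.12  0.07 -0.  ] w 13.89 t 28.10 q6 0.18 zaxis [-0.07  0.   -1.  ]
```

Emit:
arm_command(
  increments=[
    [[0,0,0.4],0],
    [[0,0,0.3],0],
  ],
)

```text
t: 28.3
ee_pos: [538.2, -172.6, 105.3]
orientation: [3.033, -0.751, -0.105]
ft_force: [-0.9, -0.4, -2.1]
width: 13.4
```

```bash
python3 t.py|head -1
```

```text
tcp [ 538.19 -172.64  105.25] theta -27.85 shift cm [-0.69  0.09 -4.94] F [-0.85 -0.36 -2.07] M [-0.09 -0.02 -0.01] w 13.43 t 28.30 q6 0.18 zaxis [-0.07  0.   -1.  ]
```

Emit:
arm_command(
  increments=[
    [[0,0,0.3],0],
    [[0,0,0.2],0],
  ],
)

```text
t: 28.5
ee_pos: [537.8, -172.6, 99.6]
orientation: [3.033, -0.751, -0.105]
ft_force: [-2.1, 0.7, 12.9]
width: 13.9
```

```bash
python3 t.py|head -1
```

```text
tcp [ 537.83 -172.57   99.56] theta -27.86 shift cm [-0.69  0.1  -5.51] F [-2.11  0.75 12.89] M [0.14 0.37 0.01] w 13.89 t 28.50 q6 0.18 zaxis [-0.07  0.   -1.  ]
```

Emit:
arm_command(
  increments=[
    [[0,0,0.2],0],
    [[0,0,0.1],0],
  ],
)

```text
t: 28.7
ee_pos: [538.2, -172.6, 99.7]
orientation: [3.034, -0.751, -0.104]
ft_force: [-4.9, 1.2, 8.8]
width: 13.9
```

```bash
python3 t.py
python3 - <<'E'
from h import *
a,b=pair('')
cv2.imwrite('pics/pair8.png',cv2.resize(np.hstack([a[130:230,335:395],b[130:230,280:340]]),None,fx=5.9,fy=5.9,interpolation=cv2.INTER_CUBIC))
E
```

```text
tcp [ 538.18 -172.57   99.67] theta -27.87 shift cm [-0.72  0.11 -5.5 ] F [-4.88  1.19  8.81] M [ 0.22  1.07 -0.01] w 13.89 t 28.70 q6 0.18 zaxis [-0.07  0.   -1.  ]
turn -0.07
q [-0.32  0.49  1.78 -0.02  0.94  0.18] sum-pi 0.0653 q4 -0.0244 rv [ 3.03 -0.75 -0.1 ]
z [-0.07  0.   -1.  ]
```

View pics/pair8.png

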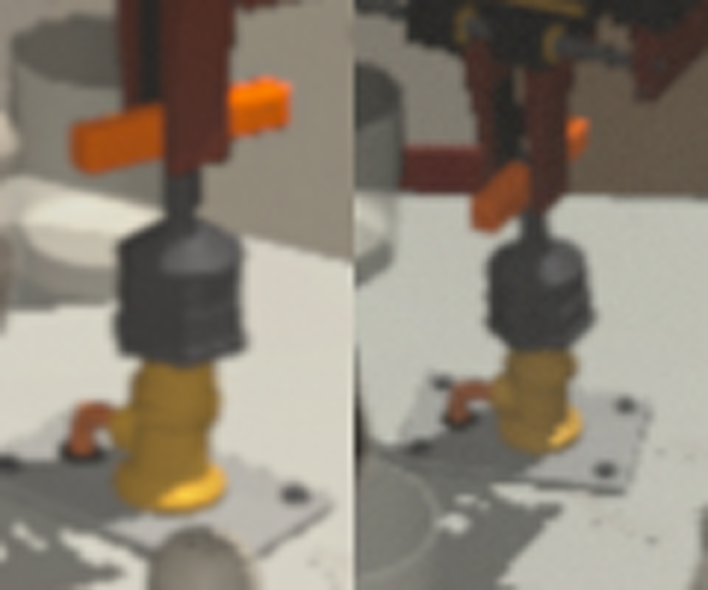

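The wrench is seated (12.9 N contact at TCP 99.6, matching the predicted 99.4 for the shoulder). I'll ease the pressure slightly and turn through the play.

Emit:
arm_command(
  increments=[
    [[0.005,0,-0.05],1.2],
    [[0.005,0,0],1.2],
    [[0.005,0,0],1.0],
    [[0.005,0,0],1.0],
  ],
)

```text
t: 29.2
ee_pos: [537.6, -172.7, 100.0]
orientation: [2.997, -0.873, -0.104]
ft_force: [-1.4, 0.0, 0.1]
width: 13.7
```

```bash
python3 s.py
```

```text
th -32.54 q6 0.2626 tau6 -0.214 qv6 0.1883 Mz 0.041 [ 537.58125959 -172.71000423   99.98870196] [-1.35178564  0.03702893  0.14731021] [-0.0375073   0.24520387  0.0405281 ] 13.665138022856048 29.2
```

Emit:
arm_command(
  increments=[
    [[0.004,0,0],1],
  ],
)

```text
t: 29.3
ee_pos: [537.6, -172.8, 99.9]
orientation: [2.988, -0.901, -0.104]
ft_force: [-1.5, -0.1, 1.5]
width: 13.8
```

```bash
python3 s.py
```

```text
th -33.63 q6 0.2815 tau6 -0.166 qv6 0.1879 Mz 0.091 [ 537.61134798 -172.75067957   99.92845625] [-1.47957421 -0.08775208  1.49832831] [0.01418449 0.41006297 0.09092087] 13.751344793443419 29.3
```

Emit:
arm_command(
  increments=[
    [[0.004,0,0],1],
  ],
)

```text
t: 29.4
ee_pos: [537.5, -172.8, 99.9]
orientation: [2.979, -0.929, -0.105]
ft_force: [-2.4, -0.3, 0.4]
width: 13.8
```

```bash
python3 s.py
```

```text
th -34.71 q6 0.3004 tau6 -0.103 qv6 0.1876 Mz 0.154 [ 537.53009804 -172.76422599   99.90842885] [-2.36216514 -0.34718991  0.40443722] [-0.02903814  0.37366655  0.15418197] 13.795001698704354 29.4
```

Emit:
arm_command(
  increments=[
    [[0.004,0,0],1],
  ],
)

```text
t: 29.5
ee_pos: [537.5, -172.8, 99.9]
orientation: [2.97, -0.957, -0.105]
ft_force: [-2.1, 1.0, 0.6]
width: 13.7
```

```bash
python3 s.py
```

```text
th -35.77 q6 0.3191 tau6 0.008 qv6 0.1876 Mz 0.249 [ 537.53745707 -172.81145223   99.92023492] [-2.10984232  0.95366589  0.6053621 ] [-0.04200123  0.27924891  0.24940315] 13.718127362790183 29.5
```

Emit:
arm_command(
  increments=[
    [[0.004,0,0],1],
  ],
)

```text
t: 29.6
ee_pos: [537.6, -172.8, 99.9]
orientation: [2.96, -0.984, -0.104]
ft_force: [-1.8, 0.6, 0.4]
width: 13.8
```

```bash
python3 s.py
```

```text
th -36.83 q6 0.3378 tau6 0.146 qv6 0.1852 Mz 0.379 [ 537.56251846 -172.84303164   99.94597968] [-1.76652322  0.59885761  0.43862519] [0.04053406 0.30777598 0.37889368] 13.80483235329808 29.6
```

Emit:
arm_command(
  increments=[
    [[0.004,0,0],1],
  ],
)

```text
t: 29.7
ee_pos: [537.5, -172.9, 99.9]
orientation: [2.95, -1.011, -0.104]
ft_force: [-2.7, -0.5, 0.6]
width: 14.0
```

```bash
python3 s.py
```

```text
th -37.89 q6 0.3564 tau6 0.270 qv6 0.1834 Mz 0.533 [ 537.53849164 -172.85349469   99.92489723] [-2.73868572 -0.50282963  0.60046432] [0.02709663 0.34319481 0.53301426] 13.997162780547836 29.7
```

Emit:
arm_command(
  increments=[
    [[0.004,0,0],1],
  ],
)

```text
t: 29.8
ee_pos: [537.5, -172.9, 99.9]
orientation: [2.94, -1.037, -0.104]
ft_force: [-1.8, 0.8, 0.0]
width: 13.8
```

```bash
python3 s.py
```

```text
th -38.94 q6 0.3749 tau6 0.278 qv6 0.1858 Mz 0.521 [ 537.53922127 -172.88498034   99.91505383] [-1.76370222e+00  8.22260620e-01  1.25637818e-03] [-0.03234619  0.29762336  0.52058012] 13.806702038775107 29.8
```

The nut yields from q6 ≈ 0.357 (torque plateau 0.53 N m). One flat further is q6 ≈ 1.404, and I'll aim for about 1.400 to allow for what the fingers may have pushed past snug.

Emit:
arm_command(
  increments=[
    [[0.006,0,0],1.5],
    [[0.006,0,0],1.5],
    [[0.006,0,0],1.5],
    [[0.006,0,0],1.5],
    [[0.006,0,0],1.5],
    [[0.006,0,0],1.5],
    [[0.006,0,0],1.5],
    [[0.006,0,0],1.5],
  ],
)

```text
t: 30.6
ee_pos: [537.7, -173.3, 99.9]
orientation: [2.796, -1.361, -0.099]
ft_force: [-2.7, -0.8, 0.4]
width: 13.8
```

```bash
python3 s.py
```

```text
th -51.96 q6 0.6021 tau6 0.170 qv6 0.2829 Mz 0.575 [ 537.72533985 -173.30070773   99.90382904] [-2.71302416 -0.84108088  0.38904376] [0.08236939 0.35341128 0.57535518] 13.751276768408932 30.6
```

Emit:
arm_command(
  increments=[
    [[0.006,0,0],1.5],
    [[0.006,0,0],1.5],
    [[0.006,0,0],1.5],
    [[0.006,0,0],1.5],
    [[0.006,0,0],1.5],
    [[0.006,0,0],1.5],
    [[0.006,0,0],1.5],
    [[0.006,0,0],1.5],
    [[0.006,0,0],1.5],
    [[0.006,0,0],1.5],
    [[0.006,0,0],1.5],
    [[0.006,0,0],1.5],
    [[0.006,0,0],1.5],
    [[0.006,0,0],1.5],
  ],
)

```text
t: 32.0
ee_pos: [538.0, -174.0, 99.8]
orientation: [2.461, -1.882, -0.088]
ft_force: [-2.4, -0.5, 0.6]
width: 14.0
```

```bash
python3 s.py
```

```text
th -74.85 q6 1.0008 tau6 0.177 qv6 0.2830 Mz 0.568 [ 537.98899058 -174.04813821   99.84966604] [-2.40865559 -0.51158033  0.64955309] [0.15164903 0.39769533 0.56818145] 14.0445867041086 32.0
```

Emit:
arm_command(
  increments=[
    [[0.006,0,0],1.5],
    [[0.006,0,0],1.5],
    [[0.006,0,0],1.5],
    [[0.006,0,0],1.5],
    [[0.006,0,0],1.5],
    [[0.006,0,0],1.5],
    [[0.006,0,0],1.5],
    [[0.006,0,0],1.5],
    [[0.006,0,0],1.5],
    [[0.006,0,0],1.5],
    [[0.004,0,0],1],
    [[0.004,0,0],1],
    [[0.004,0,0],1],
  ],
)

```text
t: 33.3
ee_pos: [538.0, -174.8, 99.9]
orientation: [2.098, -2.268, -0.076]
ft_force: [-2.5, -1.3, 1.3]
width: 13.8
```

```bash
python3 s.py
```

```text
th -94.47 q6 1.3427 tau6 0.306 qv6 0.1884 Mz 0.580 [ 538.04131091 -174.78653724   99.85461732] [-2.52767284 -1.31724681  1.30966561] [0.26623581 0.39984794 0.5804309 ] 13.837935176844448 33.3
```

Emit:
arm_command(
  increments=[
    [[0.004,0,0],1],
    [[0.004,0,0],1],
    [[0.004,0,0],1],
  ],
)

```text
t: 33.6
ee_pos: [538.0, -174.9, 99.8]
orientation: [2.031, -2.326, -0.074]
ft_force: [-2.3, -0.7, 1.5]
width: 13.9
```

```bash
python3 s.py
```

```text
th -97.73 q6 1.3996 tau6 0.300 qv6 0.1878 Mz 0.561 [ 537.99551587 -174.86576932   99.81986816] [-2.31755467 -0.67689736  1.45023922] [0.28017121 0.36951956 0.56080265] 13.891258116682689 33.6
```

Emit:
arm_command(
  increments=[
    [[0,0,0],-0.5],
    [[0,0,0],-1.5],
    [[0,0,0],-2],
    [[0,0,0],-2],
    [[0,0,0],-1.5],
    [[0,0,0],-1],
    [[0,0,0],0],
  ],
)

```text
t: 34.3
ee_pos: [538.0, -174.1, 99.8]
orientation: [2.209, -2.166, -0.082]
ft_force: [-2.8, 0.1, 0.6]
width: 13.5
```

```bash
python3 s.py;python3 t.py
```

```text
th -88.88 q6 1.2431 tau6 -0.171 qv6 0.0044 Mz 0.054 [ 538.01645646 -174.0917204    99.81047853] [-2.76255083  0.07522341  0.60198148] [0.12614114 0.45479644 0.05391034] 13.49371249220612 34.3
tcp [ 538.02 -174.09   99.81] theta -88.88 shift cm [-0.41  0.67 -5.48] F [-2.76  0.08  0.6 ] M [0.13 0.45 0.05] w 13.49 t 34.30 q6 1.24 zaxis [-0.07  0.   -1.  ]
turn -61.08
q [-0.32  0.49  1.77 -0.02  0.95  1.24] sum-pi 0.0683 q4 -0.0236 rv [ 2.21 -2.17 -0.08]
z [-0.07  0.   -1.  ]
```

Emit:
arm_command(
  increments=[
    [[0,0.06,-0.8],0],
    [[0,0.07,-1],0],
    [[0,0.07,-1],0],
    [[0,0.07,-1],0],
    [[0,0.07,-1],0],
    [[0,0.07,-1.2],0],
    [[0,0,0],0],
  ],
)

```text
t: 35.0
ee_pos: [540.8, -175.0, 166.6]
orientation: [2.21, -2.17, -0.073]
ft_force: [0.0, -0.4, -2.8]
width: 13.8
```

```bash
python3 s.py;python3 t.py|tail -2
python3 - <<'E'
from h import *
a,b=pair('')
cv2.imwrite('pics/pair9.png',cv2.resize(np.hstack([a[110:230,325:405],b[110:230,270:350]]),None,fx=4.9,fy=4.9,interpolation=cv2.INTER_CUBIC))
E
```

```text
th -88.94 q6 1.2402 tau6 -0.008 qv6 0.0005 Mz -0.028 [ 540.8224385  -174.99150262  166.57568765] [ 0.01811694 -0.43130351 -2.77774364] [-0.05190631 -0.09987795 -0.02834222] 13.81089306190472 35.0
q [-0.32  0.4   1.73 -0.02  1.07  1.24] sum-pi 0.0618 q4 -0.0212 rv [ 2.21 -2.17 -0.07]
z [-0.06  0.   -1.  ]
```

View pics/pair9.png

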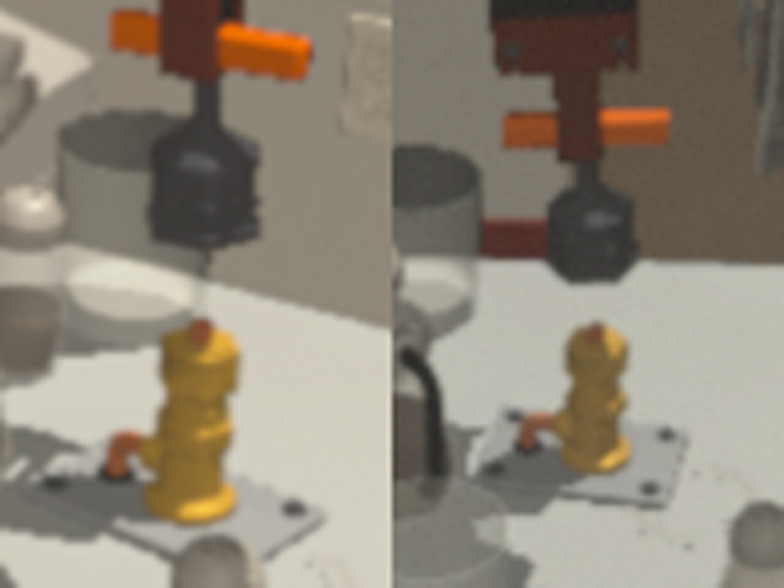

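The wrench is off the nut (socket at (210,190) left, clear of the stub at (200,330)). I'll step back so the wrist camera sees the nut.

Emit:
arm_command(
  increments=[
    [[0,1.5,0],0],
    [[0,1.8,0],0],
    [[0,1.8,0],0],
    [[0,1.5,0],0],
    [[0,0,0],0],
    [[0,0,0],0],
  ],
)

```text
t: 35.7
ee_pos: [469.9, -174.9, 166.1]
orientation: [2.208, -2.167, -0.085]
ft_force: [0.4, -0.2, -2.5]
width: 13.9
```

```bash
python3 s.py
python3 - <<'E'
from h import *
im,p=wrist('w10')
print(proj('wrist',np.array([534.6,-174,82.]),p))
u=proj('wrist',np.array([534.6,-174,82.]),p);x,y=int(u[0]),int(u[1]);y0=max(y-70,0)
cv2.imwrite('pics/w10n.png',cv2.resize(im[y0:y0+140,x-90:x+90],None,fx=4.2,fy=4.2,interpolation=cv2.INTER_CUBIC));print(x-90,y0)
E
```

```text
th -88.94 q6 1.2000 tau6 -0.016 qv6 -0.0008 Mz -0.035 [ 469.89830896 -174.88271199  166.10700755] [ 0.3872411  -0.22865663 -2.47375579] [ 0.00969941 -0.10152765 -0.03510893] 13.92690008064627 35.7
[326.03063122 119.84124492]
236 49
```

View pics/w10n.png

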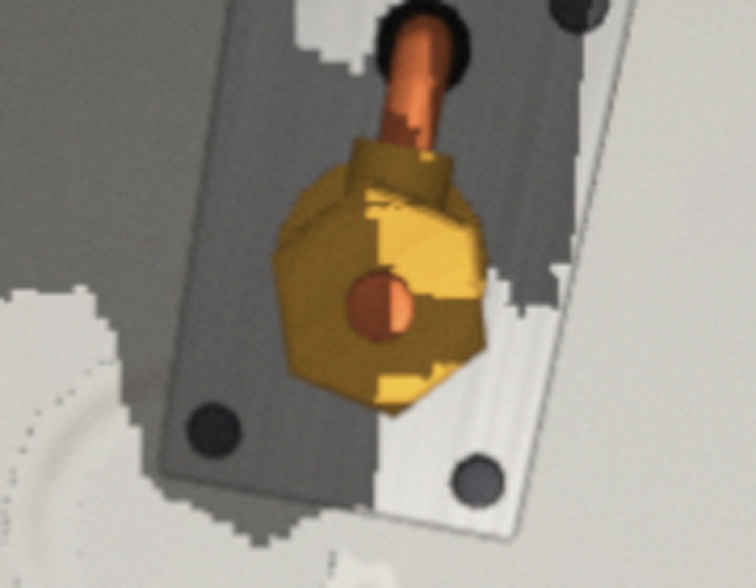

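The nut's top face shows vertices near (274,258), (292,372), (394,415), (486,347) in the crop; its left edge leans about 9°. I'll measure the yaw properly on the z = 82 plane, with the earlier pictures as comparison.

Run:
```python
from h import *
def fit(fn,V,off,s):
    a=np.load(f'pics/{fn}.npy');p=(a[0],a[1])
    X=np.array([onz('wrist',(off[0]+(v[0]+.5)/s-.5,off[1]+(v[1]+.5)/s-.5),82,p)[:2] for v in V])
    for i in range(len(X)-1):
        d=X[i+1]-X[i];e=np.degrees(np.arctan2(d[1],d[0]));print(fn,X[i],'len %.1f'%np.linalg.norm(d),'edge normal mod60 %.2f'%((e+90)%60))
    return X
fit('w10',[(274,258),(292,372),(394,415),(486,347)],(236,49),4.2)
fit('w5',[(340,222),(342,302),(413,338),(485,298)],(200,150),3.3)
```

```text
w10 [ 540.17667105 -158.40674285] len 16.6 edge normal mod60 39.36
w10 [ 523.75763135 -161.11263192] len 16.5 edge normal mod60 38.41
w10 [ 517.67703905 -176.48220296] len 16.9 edge normal mod60 37.49
w5 [ 541.65766835 -159.2735387 ] len 16.8 edge normal mod60 32.78
w5 [ 524.84086033 -160.0900662 ] len 16.5 edge normal mod60 34.14
w5 [ 517.6442536  -174.93943066] len 17.1 edge normal mod60 32.40
```

Run:
```python
import cv2,numpy as np
im=cv2.imread('pics/w10.png')[80:160,280:370];cv2.imwrite('pics/w10z.png',cv2.resize(im,None,fx=8,fy=7.5,interpolation=cv2.INTER_NEAREST))
im=cv2.imread('pics/w5.png')[190:260,290:360];cv2.imwrite('pics/w5z.png',cv2.resize(im,None,fx=8,fy=8,interpolation=cv2.INTER_NEAREST))
```

```text
(no output)
```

View pics/w10z.png

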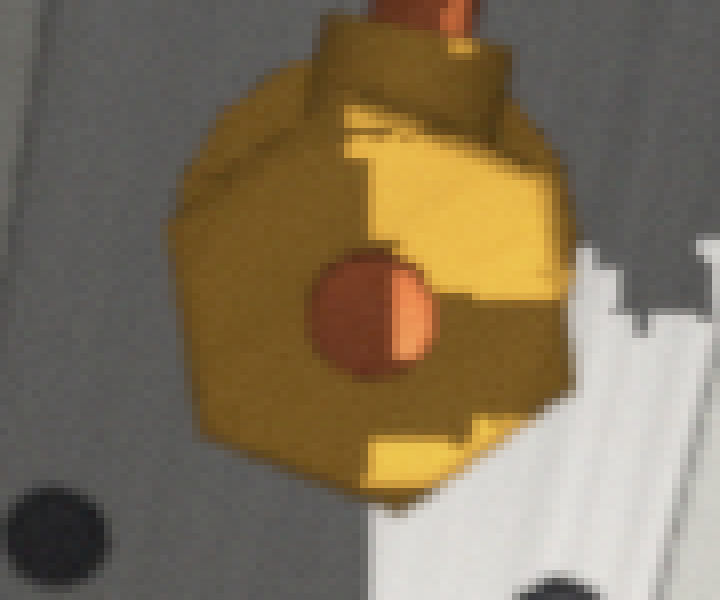

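View pics/w5z.png

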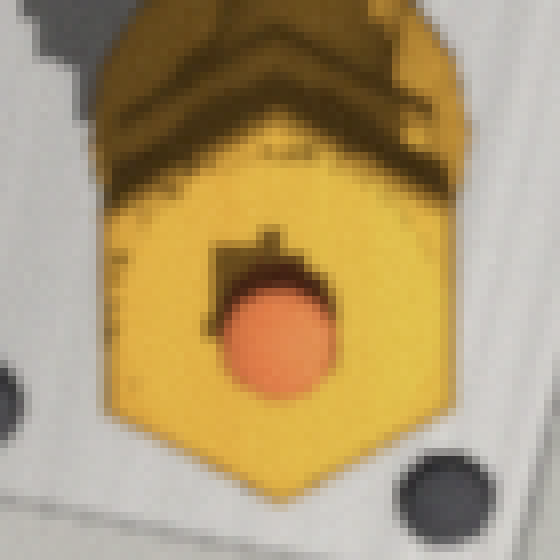

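Run:
```python
from h import *
for f in ('w8','w9','w10'):
    im=cv2.imread(f'pics/{f}.png');h=cv2.cvtColor(im,cv2.COLOR_BGR2HSV);m=cv2.inRange(h,(3,170,60),(18,255,255));m[:,:290]=0;m[:,360:]=0
    out=[]
    for y in (225,240,260,280,300):
        xs=np.nonzero(m[y])[0]; out.append((y,xs.min(),xs.max()) if len(xs) else None)
    print(f,[tuple(map(int,o)) if o else None for o in out])
```

```text
w8 [(225, 306, 344), (240, 306, 344), (260, 306, 344), (280, 306, 344), (300, 306, 343)]
w9 [(225, 306, 356), (240, 306, 344), (260, 306, 344), (280, 306, 344), (300, 307, 343)]
w10 [(225, 306, 344), (240, 306, 344), (260, 306, 344), (280, 306, 344), (300, 307, 343)]
```

View pics/w10.png

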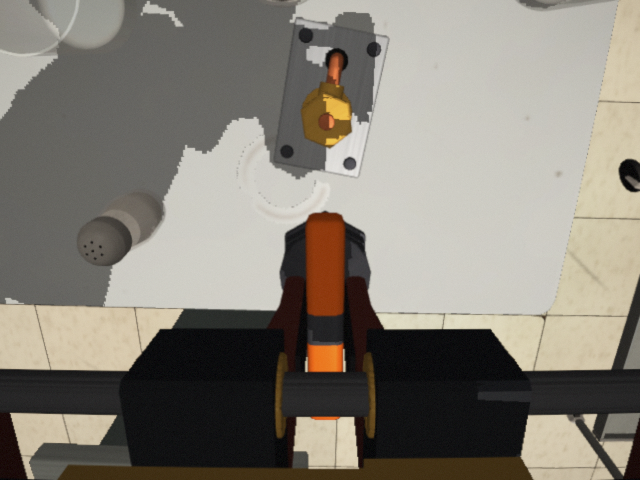

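The bar still sits square in the fingers (x 306..344), so nothing slipped in the grip. The nut reads about 38.4° against 33.1° before, so it is about 5° short. The tilted socket evidently dragged it back when I backed off. I'll set the wrench on again, bring the nut up to the mark, and this time release before moving off.

Emit:
arm_command(
  increments=[
    [[0,-1.6,0],-2.4],
    [[0,-1.6,0],-2.4],
    [[0,-1.6,0],-2],
    [[0,-1.3,0],0],
    [[0,0,0],0],
    [[0,0,0],0],
  ],
)

```text
t: 36.35
ee_pos: [535.9, -169.5, 159.9]
orientation: [2.339, -2.029, -0.09]
ft_force: [-0.5, -0.5, -2.3]
width: 14.0
```

Run:
```python
from h import *
goto([538.0,-174.2,130],-81.6)
a,b=pair('')
cv2.imwrite('pics/s11.png',a);cv2.imwrite('pics/d11.png',b)
for fn,n,roi in [('s11','scene',(345,130,390,162)),('d11','side',(290,140,335,172))]:
    im=cv2.imread(f'pics/{fn}.png').astype(int);x0,y0,x1,y1=roi
    s=im[y0:y1,x0:x1];m=(s.max(2)<95)&(s.max(2)-s.min(2)<30)
    for y in range(0,y1-y0,3):
        xs=np.nonzero(m[y])[0]
        if len(xs): print(n,y+y0,xs.min()+x0,xs.max()+x0,(xs.min()+xs.max())/2+x0)
print(proj('scene',[534.6,-174,130]),proj('side',[534.6,-174,130]))
```

```text
tcp [ 535.86 -169.55  159.88] theta -81.94 shift cm [ 0.54 -0.36  2.96] F [-0.48 -0.47 -2.29] M [-0.   -0.12  0.  ] w 14.01 t 36.35 q6 1.12 zaxis [-0.07  0.01 -1.  ]
turn -0.34
scene 130 364 370 367.0
scene 133 347 370 358.5
scene 136 345 370 357.5
scene 139 345 370 357.5
scene 142 345 374 359.5
scene 145 356 378 367.0
scene 148 357 378 367.5
scene 151 356 378 367.0
scene 154 356 378 367.0
scene 157 356 378 367.0
scene 160 356 378 367.0
side 140 308 310 309.0
side 143 312 312 312.0
side 146 307 315 311.0
side 149 308 314 311.0
side 152 305 319 312.0
side 155 303 321 312.0
side 158 303 322 312.5
side 161 303 321 312.0
side 164 304 320 312.0
side 167 304 319 311.5
side 170 309 312 310.5
[367.84 157.87] [311.25 164.08]
```

Emit:
arm_command(
  increments=[
    [[0.5,-0.2,0],0],
    [[0,-0.06,1.0],0],
    [[0,-0.05,1.0],0],
    [[0,-0.05,0.8],0],
    [[0,0,0],0],
    [[0,0,0],0],
  ],
)

```text
t: 37.05
ee_pos: [535.6, -174.6, 128.9]
orientation: [2.336, -2.031, -0.093]
ft_force: [-0.5, 0.6, -2.9]
width: 13.5
```

Run:
```python
from h import *
goto([538.0,-174.2,100],-81.6)
```

```text
tcp [ 535.62 -174.59  128.89] theta -82.06 shift cm [ 0.04 -0.45  2.86] F [-0.48  0.6  -2.89] M [ 0.05 -0.09 -0.  ] w 13.55 t 37.05 q6 1.12 zaxis [-0.07  0.01 -1.  ]
turn -0.46
```

Emit:
arm_command(
  increments=[
    [[0.03,-0.25,0],0],
    [[0,-0.07,0.7],0],
    [[0,-0.06,0.6],0],
  ],
)

```text
t: 37.35
ee_pos: [539.6, -174.5, 115.9]
orientation: [2.337, -2.032, -0.09]
ft_force: [0.8, 0.8, -2.5]
width: 13.8
```

Run:
```python
from h import *
goto([538.0,-174.2,100],-81.6)
```

```text
tcp [ 539.61 -174.49  115.89] theta -82.05 shift cm [-0.03  0.04  1.6 ] F [ 0.78  0.83 -2.51] M [ 0.03 -0.11  0.02] w 13.84 t 37.35 q6 1.12 zaxis [-0.07  0.   -1.  ]
turn -0.45
```

Emit:
arm_command(
  increments=[
    [[0,-0.05,0.5],0],
    [[0,-0.04,0.4],0],
  ],
)

```text
t: 37.55
ee_pos: [539.5, -174.1, 106.1]
orientation: [2.337, -2.032, -0.091]
ft_force: [-1.5, 0.4, -2.3]
width: 13.3
```

Run:
```python
from h import *
goto([538.0,-174.2,100],-81.6)
```

```text
tcp [ 539.5  -174.06  106.07] theta -82.05 shift cm [0.   0.11 0.62] F [-1.52  0.39 -2.3 ] M [0.15 0.43 0.01] w 13.35 t 37.55 q6 1.12 zaxis [-0.07  0.01 -1.  ]
turn -0.45
```

Entering without resistance. I'll take the last 5 mm, then open the fingers so the wrench settles upright on the nut.

Emit:
arm_command(
  increments=[
    [[0,0.05,0.3],0],
    [[0,0.02,0.25],0],
    [[0,0,0],0],
  ],
)

```text
t: 37.85
ee_pos: [538.4, -174.1, 99.8]
orientation: [2.337, -2.031, -0.091]
ft_force: [-0.6, 0.6, 1.8]
width: 13.6
```

```bash
python3 s.py
```

```text
th -82.04 q6 1.1221 tau6 0.002 qv6 0.0019 Mz 0.005 [ 538.35848392 -174.11072991   99.77261897] [-0.64881705  0.60260972  1.80530744] [0.18898784 0.31372148 0.00466826] 13.606621292137682 37.85
```

Emit:
arm_command(
  increments=[
    [[0,0,0],0],
    [[0,0,0],0],
    [[0,0,0],0],
  ],
  gripper=0.3,
)

```text
t: 38.15
ee_pos: [539.4, -174.5, 100.5]
orientation: [2.337, -2.032, -0.088]
ft_force: [0.3, -0.2, -0.7]
width: 26.3
```

Emit:
arm_command(
  increments=[
    [[0,0,0],0],
    [[0,0,0],0],
    [[0,0,0],0],
    [[0,0,0],0],
  ],
  gripper=0.0,
)

```text
t: 38.55
ee_pos: [539.8, -174.6, 100.6]
orientation: [2.338, -2.033, -0.087]
ft_force: [-0.3, 0.7, 0.6]
width: 13.9
```

```bash
python3 s.py
```

```text
th -82.05 q6 1.1221 tau6 -0.004 qv6 0.0004 Mz -0.003 [ 539.75549648 -174.61232738  100.59239298] [-0.28612444  0.74977298  0.63958065] [-0.01963515 -0.07277956 -0.00282229] 13.872198988005756 38.55
```

Emit:
arm_command(
  increments=[
    [[0.006,0,0],1.5],
    [[0.006,0,0],1.5],
    [[0.004,0,0],1],
    [[0.004,0,0],1],
    [[0.004,0,0],1],
  ],
)

```text
t: 39.05
ee_pos: [539.7, -175.0, 100.5]
orientation: [2.216, -2.16, -0.083]
ft_force: [-0.4, 0.1, 0.2]
width: 13.7
```

```bash
python3 s.py
```

```text
th -88.53 q6 1.2353 tau6 -0.209 qv6 0.1901 Mz 0.015 [ 539.67755741 -174.9530337   100.46611079] [-0.39012283  0.08395652  0.16798389] [-0.07395513  0.03371884  0.01528536] 13.704409917974006 39.05
```

Emit:
arm_command(
  increments=[
    [[0.004,0,0],1],
    [[0.004,0,0],1],
  ],
)

```text
t: 39.25
ee_pos: [539.4, -175.0, 100.4]
orientation: [2.174, -2.2, -0.082]
ft_force: [-0.2, 0.7, -0.7]
width: 13.8
```

```bash
python3 s.py
```

```text
th -90.71 q6 1.2732 tau6 -0.209 qv6 0.1872 Mz 0.020 [ 539.40783877 -174.97640611  100.42691655] [-0.24293118  0.68577797 -0.67452544] [0.05290491 0.09090219 0.02028291] 13.770167628137356 39.25
```

Emit:
arm_command(
  increments=[
    [[0.004,0,0],1],
  ],
)

```text
t: 39.35
ee_pos: [539.3, -174.9, 100.4]
orientation: [2.152, -2.221, -0.082]
ft_force: [-0.1, 1.6, -0.8]
width: 13.9
```

```bash
python3 s.py
```

```text
th -91.79 q6 1.2922 tau6 -0.210 qv6 0.1880 Mz 0.051 [ 539.34021889 -174.93129099  100.4288416 ] [-0.05598424  1.56875162 -0.79317197] [0.06891468 0.09062592 0.05077071] 13.888416096265365 39.35
```

Emit:
arm_command(
  increments=[
    [[0.004,0,0],1],
  ],
)

```text
t: 39.45
ee_pos: [539.3, -174.9, 100.4]
orientation: [2.131, -2.241, -0.081]
ft_force: [-0.3, 0.9, -0.6]
width: 14.1
```

```bash
python3 s.py
```

```text
th -92.89 q6 1.3112 tau6 -0.210 qv6 0.1882 Mz 0.089 [ 539.25509861 -174.8943431   100.42320474] [-0.28141803  0.92325677 -0.59695073] [0.09949987 0.06609082 0.08932534] 14.090304493841908 39.45
```

Emit:
arm_command(
  increments=[
    [[0.004,0,0],1],
  ],
)

```text
t: 39.55
ee_pos: [539.2, -174.8, 100.4]
orientation: [2.109, -2.261, -0.081]
ft_force: [-1.3, 0.0, -0.9]
width: 13.7
```

```bash
python3 s.py
```

```text
th -93.97 q6 1.3301 tau6 -0.185 qv6 0.1878 Mz 0.060 [ 539.16757411 -174.82476252  100.4011609 ] [-1.34579901  0.02310365 -0.8928025 ] [0.09115856 0.08642425 0.06008246] 13.70043581704431 39.55
```

Emit:
arm_command(
  increments=[
    [[0.004,0,0],1],
  ],
)

```text
t: 39.65
ee_pos: [539.1, -174.8, 100.4]
orientation: [2.087, -2.28, -0.08]
ft_force: [-0.7, 0.8, 0.5]
width: 13.5
```

```bash
python3 s.py
```

```text
th -95.05 q6 1.3489 tau6 -0.038 qv6 0.1849 Mz 0.215 [ 539.12585921 -174.81103695  100.407611  ] [-0.72368992  0.84572059  0.47492403] [0.11325083 0.02381817 0.21521126] 13.521310678242713 39.65
```

Emit:
arm_command(
  increments=[
    [[0.004,0,0],0.5],
  ],
)

```text
t: 39.75
ee_pos: [539.1, -174.9, 100.4]
orientation: [2.076, -2.289, -0.08]
ft_force: [0.3, 0.1, -0.1]
width: 13.6
```

```bash
python3 s.py
```

```text
th -95.59 q6 1.3585 tau6 0.260 qv6 0.0898 Mz 0.333 [ 539.05767698 -174.859433    100.35908353] [ 0.3023683   0.12906646 -0.08964062] [0.06748755 0.07246541 0.33258509] 13.63666795154781 39.75
```

Torque rises from θ ≈ -94.1, i.e. the nut is back against its furthest point, 60° on. I won't force it further. I'll open the fingers here, align the tool with the relaxed bar, and regrip.

Emit:
arm_command(
  increments=[
    [[0,0,0],0],
    [[0,0,0],0],
    [[0,0,0],-1],
    [[0,0,0],0],
  ],
  gripper=0.35,
)

```text
t: 40.15
ee_pos: [539.7, -175.2, 100.6]
orientation: [2.098, -2.271, -0.079]
ft_force: [-0.0, -0.4, 0.9]
width: 30.9
```

```bash
python3 s.py
python3 - <<'E'
from h import *
im,p=wrist('w11')
h=cv2.cvtColor(im,cv2.COLOR_BGR2HSV);m=cv2.inRange(h,(3,170,60),(18,255,255));m[:,:270]=0;m[:,380:]=0
for y in range(200,330,15):
    xs=np.nonzero(m[y])[0]
    if len(xs): print(y,xs.min(),xs.max(),(xs.min()+xs.max())/2)
E
```

```text
th -94.55 q6 1.3402 tau6 -0.140 qv6 0.0114 Mz -0.003 [ 539.70247464 -175.16188055  100.62022077] [-0.02245477 -0.42624496  0.85428374] [ 0.02885535 -0.05103055 -0.00280359] 30.919877327887633 40.15
200 310 336 323.0
215 301 336 318.5
230 306 341 323.5
245 304 343 323.5
260 305 342 323.5
275 305 342 323.5
290 305 342 323.5
305 306 342 324.0
320 307 341 324.0
```

Emit:
arm_command(
  increments=[
    [[-0.08,0,0],0],
    [[0,0,0],0],
    [[0,0,0],0],
    [[0,0,0],0],
  ],
  gripper=0.0,
)

```text
t: 40.6
ee_pos: [539.8, -174.4, 100.7]
orientation: [2.097, -2.272, -0.078]
ft_force: [0.2, -0.2, 0.7]
width: 13.9
```

```bash
python3 s.py
```

```text
th -94.58 q6 1.3421 tau6 0.062 qv6 0.0013 Mz 0.108 [ 539.83530937 -174.37354122  100.65111377] [ 0.16978788 -0.15724225  0.70469259] [-0.0274918  -0.05700322  0.10844654] 13.883376348715908 40.6
```

Emit:
arm_command(
  increments=[
    [[0,0.06,-0.8],0],
    [[0,0.07,-1],0],
    [[0,0.07,-1],0],
    [[0,0.07,-1],0],
    [[0,0.07,-1],0],
    [[0,0.07,-1.2],0],
    [[0,0,0],0],
    [[0,1.5,0],0],
    [[0,1.8,0],0],
    [[0,1.8,0],0],
    [[0,1.5,0],0],
    [[0,0,0],0],
    [[0,0,0],0],
  ],
)

```text
t: 41.9
ee_pos: [466.2, -167.4, 170.1]
orientation: [2.096, -2.271, -0.084]
ft_force: [1.4, 0.2, -2.4]
width: 13.7
```

```bash
python3 s.py
python3 - <<'E'
from h import *
im,p=wrist('w12')
u=proj('wrist',np.array([534.6,-174,82.]),p);x,y=int(u[0]),int(u[1]);y0=max(y-70,0)
cv2.imwrite('pics/w12n.png',cv2.resize(im[y0:y0+140,x-90:x+90],None,fx=4.2,fy=4.2,interpolation=cv2.INTER_CUBIC));print(x-90,y0)
E
```

```text
th -94.59 q6 1.3090 tau6 -0.011 qv6 -0.0026 Mz -0.021 [ 466.17059111 -167.38744033  170.09028362] [ 1.39036295  0.21646499 -2.41973937] [ 0.02653189 -0.08268804 -0.0208373 ] 13.709458578585824 41.9
236 42
```

View pics/w12n.png

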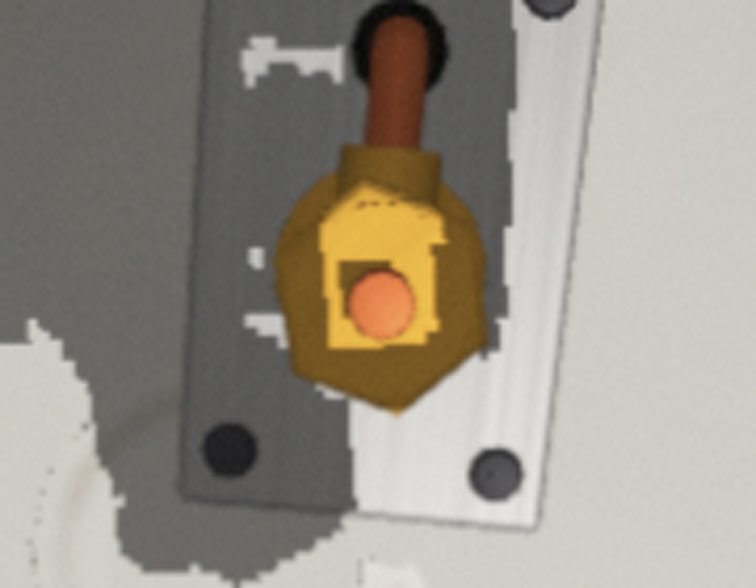

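Run:
```python
from h import *
im=cv2.imread('pics/w12.png')[80:160,280:370];cv2.imwrite('pics/w12z.png',cv2.resize(im,None,fx=8,fy=7.5,interpolation=cv2.INTER_NEAREST))
def fit(fn,V,off,s):
    a=np.load(f'pics/{fn}.npy');p=(a[0],a[1])
    X=np.array([onz('wrist',(off[0]+(v[0]+.5)/s-.5,off[1]+(v[1]+.5)/s-.5),82,p)[:2] for v in V])
    for i in range(len(X)-1):
        d=X[i+1]-X[i];e=np.degrees(np.arctan2(d[1],d[0]));print(fn,X[i],'len %.1f'%np.linalg.norm(d),'mod60 %.2f'%((e+90)%60))
fit('w12',[(277,262),(294,375),(396,413),(486,345)],(236,42),4.2)
```

```text
w12 [ 540.86599723 -159.07518152] len 16.6 mod60 33.34
w12 [ 524.32830136 -160.03945874] len 16.4 mod60 35.23
w12 [ 517.45619795 -174.93117157] len 16.8 mod60 32.29
```

View pics/w12z.png

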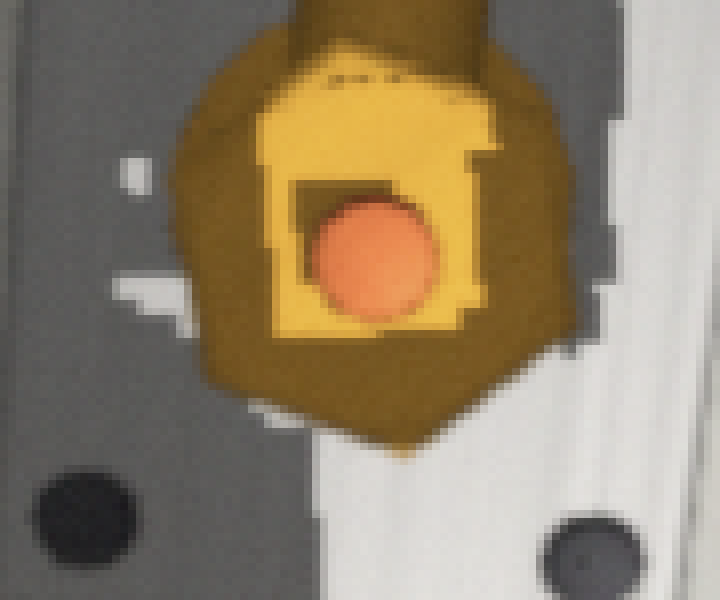

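The nut now reads 33.6° mod 60 against 33.1° at finger-tight, the same within measuring noise, so it stands one flat on. Now I'll take the wrench back to the mat.

Emit:
arm_command(
  increments=[
    [[-1.5,-0.05,0],0],
    [[-2.2,-0.08,-0.05],0],
    [[-2.2,-0.08,-0.05],0],
    [[-2.2,-0.08,-0.05],0],
    [[-2.2,-0.08,-0.05],0],
    [[-2.2,-0.08,-0.05],0],
    [[-2.2,-0.08,-0.05],0],
    [[-2.2,-0.08,-0.05],0],
  ],
)

```text
t: 42.75
ee_pos: [490.7, 10.6, 172.0]
orientation: [2.093, -2.275, -0.085]
ft_force: [0.3, -0.3, -2.0]
width: 14.0
```

Run:
```python
from h import *
goto([506.4,179.9,160],-57)
print(get_obs()['qpos'])
```

```text
tcp [490.73  10.65 172.03] theta -94.76 shift cm [-17.    -0.24   1.2 ] F [ 0.27 -0.25 -1.97] M [ 0.05 -0.13 -0.03] w 13.97 t 42.75 q6 1.64 zaxis [-0.07  0.01 -1.  ]
turn -37.76
[-0.01  0.29  1.89  0.01  1.04  1.64]
```

Emit:
arm_command(
  increments=[
    [[-2.2,0,0],0],
    [[-2.2,0,0],0],
    [[-2.2,0,0],0],
    [[-2.2,0,0],0],
    [[-2.2,0,0],0],
    [[-2.2,0,0],0],
    [[-1.5,0,0],0],
    [[0,0,0],-3],
    [[0,0,0],-5],
    [[0,0,0],-5],
    [[0,0,0],-5],
    [[0,0,0],-5],
    [[0,0,0],-5],
    [[0,0,0],-4],
    [[0,0,0],-3],
    [[0,0,0],0],
    [[0,0,0],0],
  ],
)

```text
t: 44.45
ee_pos: [503.5, 181.5, 168.8]
orientation: [2.723, -1.502, -0.109]
ft_force: [-0.3, 0.7, -2.3]
width: 13.7
```

Run:
```python
from h import *
goto([506.4,179.9,160],-57)
print(get_obs()['qpos'])
```

```text
tcp [503.53 181.45 168.85] theta -57.85 shift cm [ 0.33 -0.21  0.86] F [-0.29  0.66 -2.29] M [-0.01 -0.08  0.  ] w 13.67 t 44.45 q6 1.29 zaxis [-0.08  0.01 -1.  ]
turn -0.85
[0.3  0.36 1.8  0.03 1.06 1.29]
```

Emit:
arm_command(
  increments=[
    [[0.14,-0.14,1.2],0],
    [[0.14,-0.14,1.7],0],
    [[0.14,-0.14,1.7],0],
    [[0.14,-0.14,1.7],0],
    [[0.14,-0.14,1.5],0],
    [[0.1,-0.1,1.0],0],
    [[0,0,0],0],
    [[0,0,0],0],
  ],
)

```text
t: 45.25
ee_pos: [507.8, 180.0, 72.7]
orientation: [2.717, -1.511, -0.11]
ft_force: [0.5, 1.2, -2.2]
width: 14.0
```

Run:
```python
from h import *
goto([506.4,179.9,41],-57)
a,b=pair('')
cv2.imwrite('pics/s13.png',a);cv2.imwrite('pics/d13.png',b)
cv2.imwrite('pics/pair13.png',cv2.resize(np.hstack([a[220:340,220:340],b[220:340,260:380]]),None,fx=3.3,fy=3.3,interpolation=cv2.INTER_CUBIC))
```

```text
tcp [507.79 180.02  72.71] theta -58.23 shift cm [ 0.09 -0.07  3.17] F [ 0.5   1.22 -2.16] M [-0.02 -0.08 -0.01] w 14.00 t 45.25 q6 1.29 zaxis [-0.08  0.01 -1.  ]
turn -1.23
```

View pics/pair13.png

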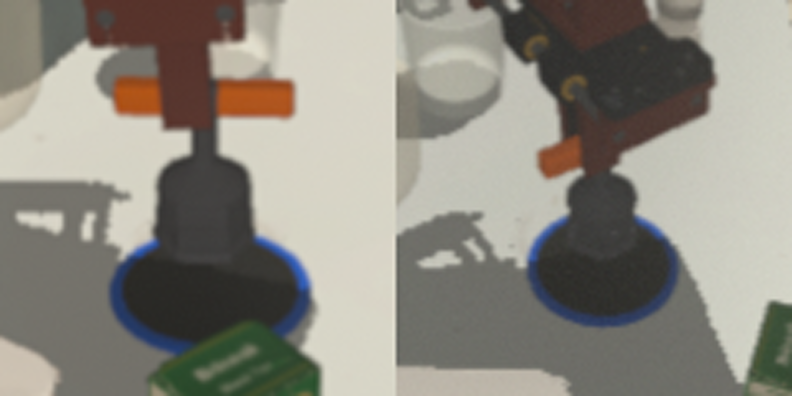

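The wrench hangs upright above the mat; its mouth is about at (204,250) left and (603,240) right.

Run:
```python
from h import *
np.set_printoptions(precision=1,suppress=True)
print(onz('scene',(281.8,294.5),36),onz('side',(322.7,292),36),tri([ray('scene',(281.8,294.5)),ray('side',(322.7,292))]))
for X in ([502,177,36],[512,177,36],[502,187,36]): print(X,proj('scene',X),proj('side',X))
```

```text
[499.7 184.7  36. ] [500.4 180.9  36. ] [500.7 181.8  35.2]
[502, 177, 36] [283.2 291.6] [322.  290.6]
[512, 177, 36] [278.  289.6] [317.2 290.5]
[502, 187, 36] [279.8 294.8] [321.9 294.2]
```

Emit:
arm_command(
  increments=[
    [[0.3,0,0.8],0],
    [[0.2,0,0.9],0],
    [[0.07,-0.05,0.6],0],
    [[0,0,0],0],
  ],
)

```text
t: 45.75
ee_pos: [511.2, 175.7, 49.8]
orientation: [2.72, -1.512, -0.105]
ft_force: [-0.6, -0.0, -2.5]
width: 13.6
```

Run:
```python
from h import *
goto([507,176,41],-57)
```

```text
tcp [511.23 175.68  49.79] theta -58.22 shift cm [-0.21  0.29  0.91] F [-0.63 -0.01 -2.53] M [ 0.01 -0.08 -0.01] w 13.62 t 45.75 q6 1.28 zaxis [-0.07  0.01 -1.  ]
turn -1.22
```

Emit:
arm_command(
  increments=[
    [[-0.1,0.15,0.4],0],
    [[0,0,0.25],0],
    [[0,0,0.1],0],
  ],
)

```text
t: 46.05
ee_pos: [508.8, 175.8, 41.8]
orientation: [2.72, -1.512, -0.105]
ft_force: [-0.1, -0.2, -1.7]
width: 13.7
```

Run:
```python
from h import *
goto([507,176,41],-57)
```

```text
tcp [508.76 175.8   41.79] theta -58.23 shift cm [-0.11  0.13  0.09] F [-0.14 -0.19 -1.65] M [-0.06 -0.03 -0.01] w 13.67 t 46.05 q6 1.28 zaxis [-0.07  0.01 -1.  ]
turn -1.23
```

Emit:
arm_command(
  increments=[
    [[0,0,0.1],0],
    [[0,0,0],0],
  ],
)

```text
t: 46.25
ee_pos: [509.2, 176.2, 41.8]
orientation: [2.721, -1.513, -0.104]
ft_force: [-0.4, -1.4, -2.3]
width: 13.6
```

Run:
```python
from h import *
goto([507,176,41],-57)
```

```text
tcp [509.19 176.24  41.8 ] theta -58.22 shift cm [-0.09  0.19  0.1 ] F [-0.38 -1.41 -2.31] M [-0.04  0.02 -0.02] w 13.63 t 46.25 q6 1.28 zaxis [-0.07  0.01 -1.  ]
turn -1.22
```

Emit:
arm_command(
  increments=[
    [[0,0,0.12],0],
    [[0,0,0.1],0],
  ],
)

```text
t: 46.45
ee_pos: [509.9, 176.9, 41.4]
orientation: [2.722, -1.514, -0.103]
ft_force: [-3.3, 0.4, 10.6]
width: 13.6
```

```bash
python3 s.py
```

```text
th -58.23 q6 1.2782 tau6 -0.069 qv6 0.0003 Mz 0.040 [509.85214242 176.90907661  41.39425104] [-3.30978692  0.43953877 10.62206549] [-0.37244304  0.77229981  0.03971574] 13.617158479340452 46.45
```

Touching the mat (10.6 N). I'll ease off and open.

Emit:
arm_command(
  increments=[
    [[0,0,-0.05],0],
    [[0,0,0],0],
    [[0,0,0],0],
    [[0,0,0],0],
    [[0,0,0],0],
    [[0,0,0],0],
    [[0,0,0],0],
  ],
  gripper=0.9,
)

```text
t: 47.15
ee_pos: [510.9, 177.2, 42.4]
orientation: [2.723, -1.514, -0.101]
ft_force: [0.2, -0.8, -0.7]
width: 66.1
```

```bash
python3 s.py
python3 - <<'E'
from h import *
a,b=pair('')
cv2.imwrite('pics/pair14.png',cv2.resize(np.hstack([a[220:340,220:340],b[220:340,260:380]]),None,fx=3.3,fy=3.3,interpolation=cv2.INTER_CUBIC))
E
```

```text
th -58.22 q6 1.2782 tau6 -0.004 qv6 0.0008 Mz -0.021 [510.85518986 177.20285156  42.35260763] [ 0.240814   -0.82252405 -0.71831463] [-0.02006141 -0.00984524 -0.02136098] 66.09192467283253 47.15
```

View pics/pair14.png

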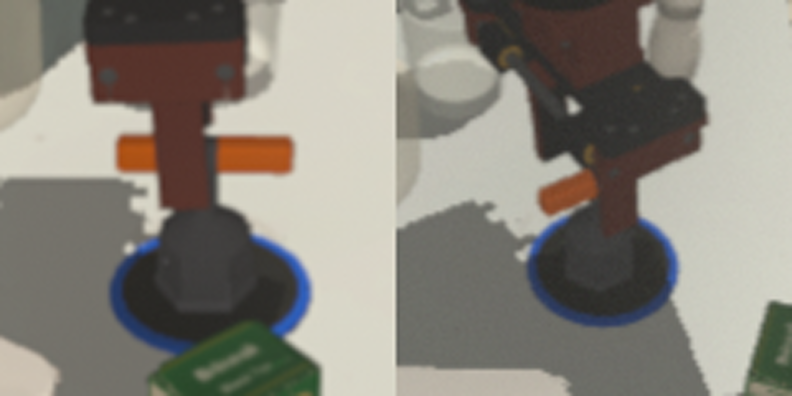

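The wrench stands upright on the mat, with the fingers open around the bar. Lifting clear.

Emit:
arm_command(
  increments=[
    [[-0.04,0.06,-1],0],
    [[-0.06,0.1,-1.5],0],
    [[-0.08,0.12,-2],0],
    [[-0.08,0.12,-2],0],
    [[-0.08,0.12,-2],0],
    [[-0.08,0.12,-2],0],
    [[-0.08,0.12,-2],0],
    [[0,0,0],0],
    [[0,0,0],0],
    [[0,0,0],0],
  ],
  gripper=1.0,
)

```text
t: 48.25
ee_pos: [509.8, 175.9, 176.4]
orientation: [2.724, -1.515, -0.1]
ft_force: [0.5, -0.1, -0.4]
width: 88.2
```

```bash
python3 s.py
python3 - <<'E'
from h import *
a,b=pair('')
cv2.imwrite('pics/s15.png',a);cv2.imwrite('pics/d15.png',b)
cv2.imwrite('pics/pair15.png',cv2.resize(np.hstack([a[140:400,200:440],b[140:400,220:460]]),None,fx=1.65,fy=1.65,interpolation=cv2.INTER_CUBIC))
im,p=wrist('w15')
E
```

```text
th -58.22 q6 1.2891 tau6 -0.003 qv6 -0.0015 Mz -0.037 [509.77176669 175.88940703 176.38776688] [ 0.49229762 -0.05555855 -0.35924524] [ 0.0212511  -0.04027302 -0.03742881] 88.1878597133612 48.25
```

View pics/pair15.png

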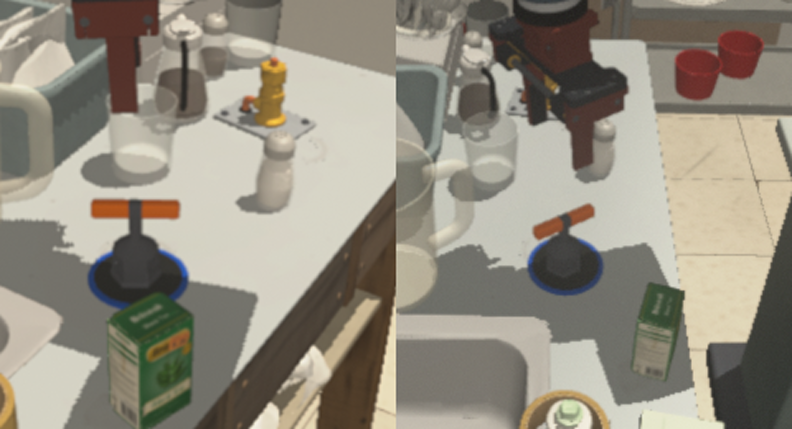

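View pics/w15.png

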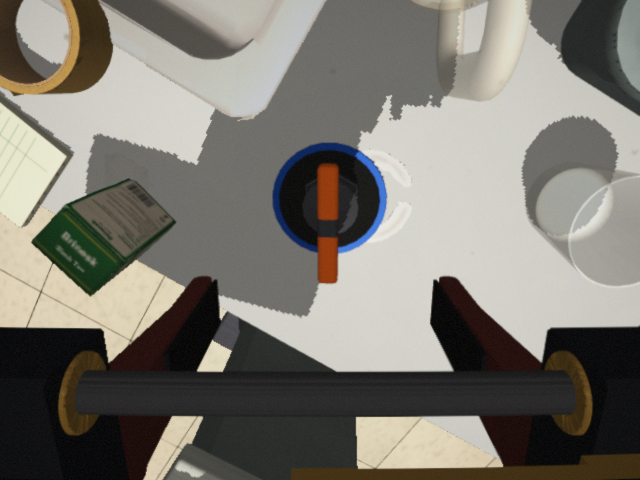

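The wrench stands upright in the middle of the mat (socket at (330,200) on the mat centred at (330,197) in the wrist view). The salt, glass and tea packet are where they were, and the robot touches nothing. Handing in.

```bash
python3 -c "
from workcell import *
print(close_job())"
```

```text
the job is handed in; nothing more can be done
None
```

The job is handed in at about 48 s of the 72 s. The nut stands one flat past finger-tight, the wrench is upright on its mat, and nothing else was moved.

- **Finger-tight:** I ran the nut down with the fingers by about 67° and stopped when the torque jumped. It peaked at 0.53 N m, just at the limit, so the fingers may have pushed it a fraction of a degree past snug (at most about 2 to 3°).
- **One flat:** I tightened 59.7° from the point where the nut started to yield.
- **Mend on the way:** The first check failed, with the nut reading about 5° short. The tool had tilted about 4° during carrying, and the socket most likely dragged the nut back as I backed off. I set the wrench on again and turned the nut freely back to its stop without forcing it past there. This time I let go before moving off.
- **Last checks:** The nut's yaw, modulo 60°, read 33.6° against 33.1° at finger-tight, and such readings are good to about 1°. The last pictures show the wrench standing near the middle of the mat and the salt, glass and tea packet where they were.
- **Disagreement seen:** The real fingertips sit about 28 mm behind the reported tool point. My first attempt to grip the nut therefore closed in the air above it, apparently without touching anything.

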